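# Set out the touch tray

### The arm

A 6-joint arm with a two-finger parallel gripper is mounted at the origin on the work surface. World frame = base frame: x ahead of the robot, y to its left, z up, the work surface at z = 0. Lengths are in m, angles in rad, forces in N, time in s.
With the tool pointing down it reaches from about 0.35 to 0.85 m from the base axis. Payload 8.1 kg.
Tool frame: the origin (TCP) lies midway between the tips of the shut fingers; the grasp point (between the pads) lies 19 mm behind it; z points along the fingers, y is the line along which they close (so a half turn about z gives the same grasp; the last joint's range is limited). The gripper opens to 85 mm and grips with 20 to 120 N. Pads are 22 mm wide; open, the fingers measure 114 mm over their backs; the gripper's body (76 mm by 85 mm) begins 54 mm behind the grasp point. The pads swing forward as they close: fully open they stand 13 mm farther back than shut.
Start: joints at [-1.334, 0.13, 1.488, -0, 1.523, -0.085], TCP at [0.19, -0.569, 0.205] pointing down, gripper open.
Joint ranges: [-2.96, 2.96], [-0.89, 2.26], [0.02, 2.5], [-1.34, 4.48], [0, 2.73], [-2.66, 2.66]. Speed limits (rad/s): [2.39, 2.39, 2.79, 3.14, 3.14, 3.14].

### API

Orientations are given as a unit quaternion [x, y, z, w].
In Python, from station import manip gives the robot as it stands.
- The arm moves only by the tool move_arm, never from a script. Its argument "increments" is a list of rows, each a list of 5 numbers: the closure, from 0 (fully open) to 1 (shut), then the shift along the tool's x, y, z in units of 0.4 m (1.0 is 0.4 m), then the turn about the tool's z in units of pi rad (1.0 is pi rad). A call has exactly 8 rows; each row shifts and turns the commanded pose from where the row before left it, along the tool's axes as they then stand; what a row does not reach is not made up. A row lasts 1/8 s, in which the tool goes at most 62.5 mm and 10.7 degrees, less where a joint would pass 70% of its speed; a pose out of reach is approached as far as the arm can. A call with a number of a shift or a turn outside -1 to 1 is refused whole. A call with a gripper value outside its range is refused whole. The fingers move at their own pace and stop on an object; the grip force is fixed at half the most. Time passes only in rows, so rows that do not move let the fingers close, or fill a call up. It gives the time, the measured TCP pose, the force, the opening and the grip force at its end, in the units of the state.
- manip.sense(): the state, without advancing time (a new reading comes with each control period).
- manip.get_image(name): name is "side" or "top" or "wrist"; returns (picture, depth): 420x560x3 uint8, red, green, blue; 420x560 float32, m along the optical axis (not along the pixel's ray), 0 where there is no reading.
- manip.get_calibration(name): a dict with "mtx" (3x3 intrinsics, pixels), "dist" ([k1, k2, p1, p2, k3] as OpenCV has them; the pictures are not rectified), "eye" and "rotation" of the camera in the world. Camera axes: x right, y up, looking along -z (the intrinsics and any distortion apply to the point x, -y, -z); pixel columns grow to the right and rows downward; lengths in m; the calibration is good to about 2 mm. A picture is of the moment at which its call begins: read the wrist's pose just before it. get_calibration takes no time and is no camera call; for the wrist camera it gives the pose at the moment of the call.
- manip.close_job(): hands the job in; it is judged then, once.
The state is a dict: "t": time; "joints": joint angles; "qvel": joint speeds; "tau": joint torques, N m; "position": TCP position; "tool_rot": TCP orientation; "wrist_force": force on the tool from outside, world axes, zero at the start; "moment": the same for the moment, N m; "finger_gap": opening from 0.0 (shut) to 1.0 (fully open); "grip_force": force on a finger pad.
Only numpy, scipy, OpenCV 4.12 (cv2) and the standard library are available. Lean on these libraries where they do the work, as an engineer would, in place of code of your own. Each camera call takes 0.05 s, during which the arm holds its last target. There are 200 camera calls.

### The job

Set out the touch tray: put every replica egg from the wooden specimen drawer into the pail, carry the pail by its bail onto the tipping ledge with its rim grip away from the tray, let go of it there, then take it by the grip on its bottom rim and tip it until all the eggs have rolled out into the tray. Stand the empty pail back upright in the middle of its cork mat, and slide the card holder into its rail from the open end, fully home against the red stop. Leave the other things on the bench where they are.

Things in the scene. Friction and masses are not known exactly. Their poses are not given: they have to be found in the camera images.
- pail: green round metal pail, open on top, 85 mm high, 136 mm across at the rim, tapering to 90 mm at the bottom, walls and floor 4 mm, smooth enamel, about 0.3 kg empty. Origin: centre of its underside; z up its axis, x the pouring direction: the rim grip is on its -x side. The bail ears are on its +y and -y sides, 80 mm up
- rim_grip: grip on the pail's bottom rim, fixed to it: black round crossbar, 18 mm thick, 38 mm long along y with flat ends, on two rods behind the pail. Origin: the bar's centre, at x = -98, y = 0, z = 30 mm in the pail's frame; axes as the pail's. Taken from above across its ends with 15 to 20 N, it pivots between the fingers as it is raised; a hard grip stops that
- bail (a joint): angle of the pail's bail (swinging handle): 0 upright, positive folded back towards the rim grip's side (range -0.15 to 1.15). Light friction keeps it where it is left. Its hinge axis is the pail's y, at x = 0, z = 80 mm in the pail's frame
- bail_grip (a point): centre of the bail's round wooden grip, 14 mm thick, 72 mm long along the pail's y, 78 mm from the hinge axis
- mat: round cork mat, fixed, 160 mm across, 3 mm thick: the pail's home. Origin: centre of its underside
- drawer: low wooden specimen drawer, fixed, 190 x 165 mm, walls 18 mm high and 8 mm thick, floor 8 mm above the bench; the eggs stand in it, 84 mm apart along its x and 68 mm along its y. Origin: centre of its underside
- station: fixed wooden station: tipping ledge, tray and card rail. Origin: on the bench under the middle of the ledge's front edge; x points from ledge to tray, z up. Ledge block: x -125 to 0 mm, 130 mm wide, 60 mm high, with two steel stops 10 mm high (x -10 to 0, y 22 to 44 mm either side) that hold the pail's bottom rim as it is tipped; the rim grip overhangs the ledge's rear edge
- ledge (a point): centre of the ledge's top face, 60 mm above the bench, axes as the station's
- tray (a point): centre of the tray's floor, 6 mm above the bench, axes as the station's; blue felt floor 216 x 240 mm, walls 40 mm high (50 mm at the far end). The tray begins directly below the ledge's front edge. A pail leaned 10 to 20 degrees past level on the ledge empties into it
- rail_mouth (a point): middle of the card rail's open end (nearest the robot), on the channel floor, 4 mm above the bench, axes as the station's; the rail runs along the station's +x for 160 mm to a red end stop. Channel 44 mm wide, 11 mm high inside, under two lips 4 mm thick (tops 19 mm above the bench) with a slot 26 mm wide between them
- rail_stop (a point): middle of the rail's end stop face (the stop is 8 mm thick, its top 24 mm above the bench), on the channel's floor, axes as the station's
- card: loose card holder, 0.1 kg: black foot plate 64 x 36 x 7 mm with an upright white card block 50 mm long, 12 mm thick on its middle line, top 62 mm above the underside. Origin: centre of its underside; x along the foot and card, z up. Either way round is right. Fully home in the rail, its foot's end meets the stop
- egg1: blue resin replica egg (may be absent), 40 mm thick, 57 mm long, 35 g, standing on its flattened blunt end at first. Origin: on its axis 26 mm above the flat end, near its thickest part; z towards the pointed end. It rolls only a little
- egg2: off-white resin replica egg (may be absent), 40 mm thick, 57 mm long, 35 g, standing on its flattened blunt end at first. Origin: on its axis 26 mm above the flat end, near its thickest part; z towards the pointed end. It rolls only a little
- egg3: olive green resin replica egg (may be absent), 40 mm thick, 57 mm long, 35 g, standing on its flattened blunt end at first. Origin: on its axis 26 mm above the flat end, near its thickest part; z towards the pointed end. It rolls only a little
- egg4: reddish brown resin replica egg (may be absent), 40 mm thick, 57 mm long, 35 g, standing on its flattened blunt end at first. Origin: on its axis 26 mm above the flat end, near its thickest part; z towards the pointed end. It rolls only a little
- box1: clear specimen box with a white egg in it, 50 x 50 x 32 mm, loose bystander; origin under its centre
- box2: another clear specimen box, the same size, loose bystander; origin under its centre
- jar: glass jar with black lid, 56 mm across, 75 mm high, loose bystander; origin under its centre
- brush: dusting brush 170 mm long lying flat, loose bystander
Things that resemble listed ones, but are neither listed nor needed, are in the scene too. What is meant by the egg4 is not purple or yellow, and is the smaller of those in its own colour.

How it is judged:
On the way, in this order (a step that is already met when the one before it is completed fails the run):
1. every egg lies in the pail (x of egg1 in the frame of pail between -0.066 and 0.066 m and y of egg1 in the frame of pail between -0.066 and 0.066 m and z of egg1 in the frame of pail between 0.005 and 0.09 m and x of egg2 in the frame of pail between -0.066 and 0.066 m and y of egg2 in the frame of pail between -0.066 and 0.066 m and z of egg2 in the frame of pail between 0.005 and 0.09 m and x of egg3 in the frame of pail between -0.066 and 0.066 m and y of egg3 in the frame of pail between -0.066 and 0.066 m and z of egg3 in the frame of pail between 0.005 and 0.09 m and x of egg4 in the frame of pail between -0.066 and 0.066 m and y of egg4 in the frame of pail between -0.066 and 0.066 m and z of egg4 in the frame of pail between 0.005 and 0.09 m), for 0.2 s.
2. the pail, with every egg in it, is lifted by its bail (all of step 1 and height (world z) of pail above 0.03 m and contact force between the fingers and bail above 0.3 N), for 0.2 s.
3. the pail stands upright and let go on the tipping ledge, all eggs in it, rim grip away from the tray (all of step 1 and horizontal distance between pail and ledge below 0.035 m and z of pail in the frame of ledge below 0.012 m and angle between pail's own z axis and vertical below 0.1 rad and x of rim_grip in the frame of station below -0.115 m and angle between the x axis of pail and the x axis of station, either way round below 0.6 rad and contact force between the fingers and pail below 0.1 N), for 0.2 s.
4. the pail is tipped on the ledge, held by the grip on its bottom rim, leaning past level (angle between pail's own z axis and vertical above 1.45 rad and contact force between the fingers and rim_grip above 0.3 N and horizontal distance between pail and ledge below 0.16 m), for 0.2 s.
At the end, for the whole second after the job is handed in: Every egg present is at rest inside the touch tray; the pail stands upright at rest with its centre within 35 mm of the mat's centre; the card holder lies flat in the rail under its lips, within 6 mm of the end stop, and still (x of egg1 in the frame of tray between -0.112 and 0.114 m and y of egg1 in the frame of tray between -0.122 and 0.122 m and z of egg1 in the frame of tray between 0 and 0.045 m and linear speed of each of egg1, egg2, egg3, egg4 below 0.03 m/s and x of egg2 in the frame of tray between -0.112 and 0.114 m and y of egg2 in the frame of tray between -0.122 and 0.122 m and z of egg2 in the frame of tray between 0 and 0.045 m and x of egg3 in the frame of tray between -0.112 and 0.114 m and y of egg3 in the frame of tray between -0.122 and 0.122 m and z of egg3 in the frame of tray between 0 and 0.045 m and x of egg4 in the frame of tray between -0.112 and 0.114 m and y of egg4 in the frame of tray between -0.122 and 0.122 m and z of egg4 in the frame of tray between 0 and 0.045 m and horizontal distance between pail and mat below 0.035 m and angle between each of pail, card's own z axis and vertical below 0.1 rad and height (world z) of pail below 0.012 m and linear speed of each of pail, card below 0.02 m/s and x of card in the frame of rail_stop between -0.038 and -0.026 m and y of card in the frame of rail_stop between -0.006 and 0.006 m and z of card in the frame of rail_stop between -0.003 and 0.004 m and angle between the x axis of card and the x axis of station, either way round below 0.12 rad).
It fails at once if a bystander (specimen box, jar, brush) is pushed more than 30 mm (distance of any of box1, box2, jar, brush from where it was at the start of the episode above 0.03 m).
Of egg1, egg2, egg3, egg4 only 2 to 4 are there at a start; the rules pass over those that are not, and their reading is None.
At some moment in a run one of card may be knocked a few centimetres aside while the robot is not near it.
Once in a run the grip may slacken for a moment while it holds something.
It also fails if it takes over 210 s, if anything falls off the work surface, if the arm or the gripper's body presses on something with over 40 N, if the wrist force passes 120 N, or if a joint passes its speed limit or range.

## Working session

There is one attempt and no reset: what is moved stays moved. The work goes in short steps, Python scripts to look and compute and a tool call to move; the robot and the scene stay as the last step left them, time stands still between calls to the robot, and variables do not carry over. Pictures are saved under pics/ and viewed, at most 14 in all, crops included, and the job is handed in when it is done.

Besides the shell and the picture viewer there is one more tool, called after "Request:" by a JSON object that holds its "method" and its "body", one argument or row to a line. move_arm: Moves the arm, as the interface text tells. Shifts and turns lie within -1 to 1; 1 stands for 0.4 m of shift or pi rad of turn. Its arguments: {"type":"object","properties":{"increments":{"type":"array","items":{"type":"array","items":{"type":"number","minimum":-1,"maximum":1}}}},"required":["increments"]}

```bash
ls; mkdir -p pics; cat > h.py <<'E'
import numpy as np, cv2
from scipy.spatial.transform import Rotation as R
from station import manip
def shot(n):
    c=manip.get_calibration(n); im,d=manip.get_image(n); return im,d,c
def save(im,f,box=None,s=1):
    if box: im=im[box[1]:box[3],box[0]:box[2]]
    cv2.imwrite('pics/'+f,cv2.cvtColor(cv2.resize(im,None,fx=s,fy=s,interpolation=cv2.INTER_CUBIC),cv2.COLOR_RGB2BGR))
def rays(c,uv):
    p=cv2.undistortPoints(np.array(uv,float).reshape(-1,1,2),np.array(c['mtx']),np.array(c['dist'])).reshape(-1,2)
    d=np.c_[p[:,0],-p[:,1],-np.ones(len(p))]
    return np.array(c['eye']),d@rot(c).T
def rot(c):
    r=np.array(c['rotation'])
    return r if r.shape==(3,3) else R.from_quat(r).as_matrix()
def plane(c,uv,z):
    e,d=rays(c,uv); return e+d*((z-e[2])/d[:,2])[:,None]
def pts(c,d,uv):
    e,r=rays(c,uv); uv=np.array(uv,int).reshape(-1,2); return e+r*d[uv[:,1],uv[:,0]][:,None]
def cloud(c,d):
    h,w=d.shape; g=np.stack(np.meshgrid(np.arange(w),np.arange(h)),-1).reshape(-1,2)
    return pts(c,d,g).reshape(h,w,3)
def two(c1,u1,c2,u2):
    e1,d1=rays(c1,u1);e2,d2=rays(c2,u2);d1=d1[0]/np.linalg.norm(d1[0]);d2=d2[0]/np.linalg.norm(d2[0])
    s,t=np.linalg.lstsq(np.c_[d1,-d2],e2-e1,rcond=None)[0]
    a=e1+s*d1;b=e2+t*d2;return (a+b)/2,np.linalg.norm(a-b)
E
python3 - <<'E'
from h import *
for n in('top','side'):
    im,d,c=shot(n); save(im,n+'0.png',s=1.4); np.savez('/tmp/'+n,im=im,d=d)
    print(n,c['eye'],np.round(rot(c),3).tolist(),c['mtx'],c['dist'])
print(manip.sense())
E
```

```text
pics
top [ 0.40663874 -0.00987285  1.30370013] [[0.018, 0.995, -0.096], [-1.0, 0.017, -0.004], [-0.003, 0.096, 0.995]] [[389.93227914   0.         281.55236549]
 [  0.         389.93227914 196.97097455]
 [  0.           0.           1.        ]] [-0.00425168  0.          0.          0.          0.        ]
side [-0.11010761  0.88530823  0.7402615 ] [[-0.806, 0.283, -0.52], [-0.592, -0.408, 0.695], [-0.015, 0.868, 0.497]] [[486.15099731   0.         273.74035627]
 [  0.         486.15099731 214.94288108]
 [  0.           0.           1.        ]] [0.06094608 0.         0.         0.         0.        ]
{'t': 0.1, 'joints': array([-1.33440477e+00,  1.31095684e-01,  1.48916993e+00,  2.49916328e-05,
        1.52299611e+00, -8.54385183e-02]), 'qvel': array([ 0.00022119, -0.00143075, -0.00260154,  0.00024698, -0.0007333 ,
       -0.00162875]), 'tau': array([ 9.42429324e-04, -5.70955038e+01, -5.01942444e+01, -1.75450873e-04,
        8.18614120e-03, -3.57077973e-06]), 'position': array([ 0.18966471, -0.56866992,  0.20434361]), 'tool_rot': array([ 9.87080842e-01,  1.60220833e-01, -5.04827609e-05, -8.33103637e-04]), 'wrist_force': array([-0.00552345,  0.4492908 , -0.02525118]), 'moment': array([-0.0608274 , -0.03683148, -0.00871052]), 'grip_force': 0.0, 'finger_gap': 1.000455516999307}
```

```bash
sleep 0; ls pics
```

```text
side0.png
top0.png
```

View pics/top0.png

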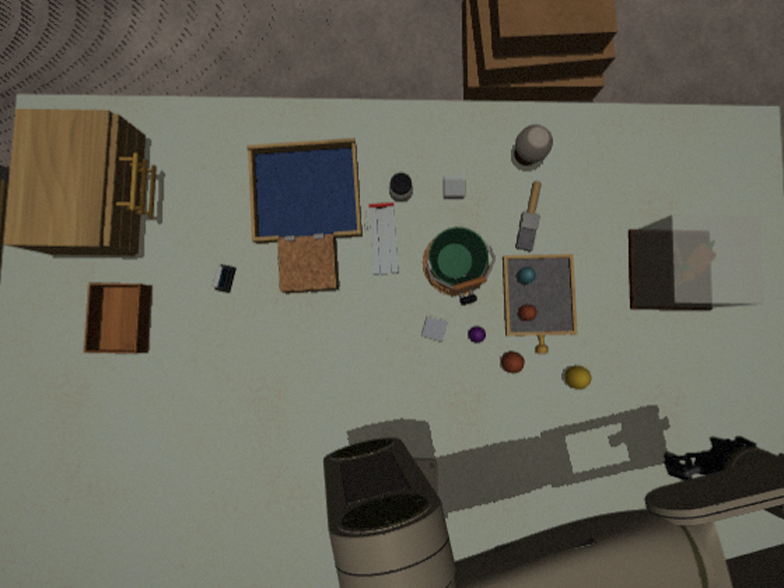

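View pics/side0.png

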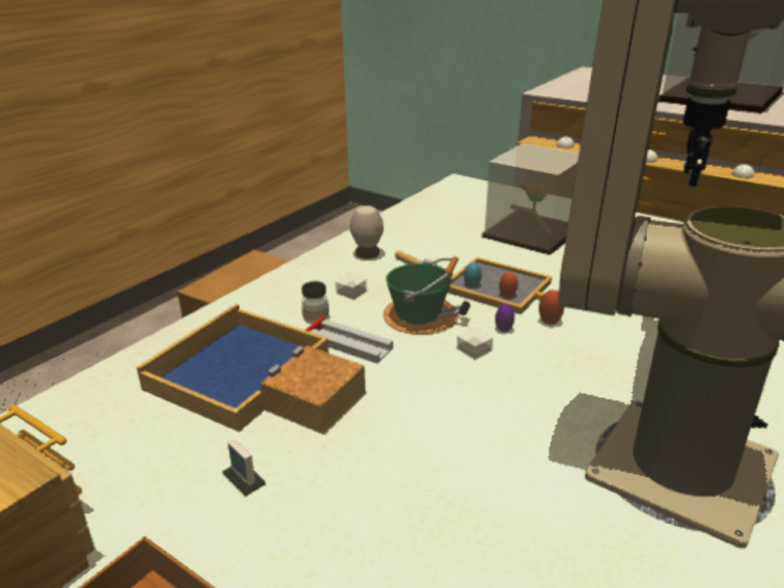

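The drawer holds two eggs: blue at (527,275) and a small red-brown one at (527,312), which is egg4. Possible mix-ups lie outside the drawer: the bigger red egg (513,362), purple (477,334), yellow (578,377) and the teal vitrine bird (705,258). The pail is at (458,257) on its mat with its rim grip at (468,299). The station is at left, its rail at (384,240) and the card at (225,278).

```bash
python3 - <<'E'
from h import *
C={};I={};D={};P={}
for n in('top','side'):
    f=np.load(f'/tmp/{n}.npz');I[n]=f['im'];D[n]=f['d'];C[n]=manip.get_calibration(n);P[n]=cloud(C[n],D[n])
def hsv(n):return cv2.cvtColor(I[n],cv2.COLOR_RGB2HSV)
def blob(n,lo,hi,box):
    m=cv2.inRange(hsv(n),lo,hi);k=np.zeros_like(m);x0,y0,x1,y1=[int(v/1.4) for v in box];k[y0:y1,x0:x1]=m[y0:y1,x0:x1]
    return k
def cen(k):
    ys,xs=np.nonzero(k);return xs.mean(),ys.mean(),len(xs)
# HSV at points
for nm,n,u in [('blue','top',(527,275)),('red','top',(527,312)),('bigred','top',(513,362)),('blueS','side',(473,275)),('redS','side',(508,285)),('bigredS','side',(550,308)),('pail','top',(440,250)),('mat','top',(428,280)),('ledge','top',(308,262)),('tray','top',(305,190)),('stop','top',(381,205)),('railtop','top',(376,240)),('grip','top',(468,299)),('stopS','side',(317,324)),('gripS','side',(463,308)),('card','top',(228,272)),('cardS','side',(240,460))]:
    x,y=int(u[0]/1.4),int(u[1]/1.4);print(nm,hsv(n)[y,x],np.round(P[n][y,x],3))
for nm,bt,bs,lo,hi in [('blue',(510,262,545,288),(458,258,487,292),(85,60,30),(115,255,255)),('red',(512,300,545,325),(495,268,520,300),(0,110,60),(12,255,255)),('bigred',(495,345,530,378),(535,285,568,330),(0,110,60),(12,255,255)),('stop',(366,200,396,212),(303,314,330,334),(0,150,60),(10,255,255))]:
    a=blob('top',lo,hi,bt);b=blob('side',lo,hi,bs);ca,cb=cen(a),cen(b)
    X,e=two(C['top'],ca[:2],C['side'],cb[:2]);q=P['top'][a>0];print(nm,ca,cb,np.round(X,3),round(e,4),'zmax',np.round(np.percentile(q[:,2],95),3), 'depth mean',np.round(q.mean(0),3))
E
```

```text
blue [95 95 91] [ 0.534 -0.306  0.065]
red [  8 167  93] [ 0.451 -0.306  0.063]
bigred [  7 172 101] [ 0.338 -0.272  0.07 ]
blueS [86 85 84] [ 0.529 -0.297  0.042]
redS [  9 172 104] [ 0.443 -0.295  0.045]
bigredS [  9 167  96] [ 0.33  -0.256  0.043]
pail [ 72 116  33] [ 0.598 -0.112  0.003]
mat [ 25  38 129] [ 0.523 -0.083  0.002]
ledge [ 13 136 107] [0.555 0.194 0.058]
tray [111 128  78] [0.738 0.218 0.01 ]
stop [  1 194 129] [0.7   0.031 0.025]
railtop [ 70  11 141] [0.616 0.043 0.02 ]
grip [75 21 24] [ 0.479 -0.175  0.044]
stopS [  3 207 138] [0.697 0.032 0.023]
gripS [30 52 44] [ 0.473 -0.161  0.041]
card [101  90  31] [0.533 0.393 0.017]
cardS [60 79 71] [0.509 0.413 0.051]
blue (np.float64(375.8053097345133), np.float64(196.31858407079645), 113) (np.float64(337.6904761904762), np.float64(193.10714285714286), 84) [ 0.535 -0.31   0.045] 0.0007 zmax 0.064 depth mean [ 0.533 -0.305  0.064]
red (np.float64(377.6896551724138), np.float64(222.83908045977012), 87) (np.float64(362.81868131868134), np.float64(202.67032967032966), 182) [ 0.45  -0.318  0.034] 0.0014 zmax 0.064 depth mean [ 0.449 -0.313  0.056]
bigred (np.float64(367.12056737588654), np.float64(258.84397163120565), 141) (np.float64(392.94076655052265), np.float64(218.90940766550523), 287) [ 0.335 -0.283  0.032] 0.0045 zmax 0.072 depth mean [ 0.335 -0.277  0.064]
stop (np.float64(272.0), np.float64(146.1818181818182), 33) (np.float64(225.9245283018868), np.float64(230.71698113207546), 53) [0.699 0.03  0.022] 0.0013 zmax 0.028 depth mean [0.691 0.029 0.061]
```

Request:
{"method": "move_arm", "body": {
  "increments": [
    [0, 0, 0, -0.05, 0.051],
    [0, 0, 0, -0.05, 0.051],
    [0, 0.1, -0.11, -0.035, 0],
    [0, 0.1, -0.11, -0.035, 0],
    [0, 0.1, -0.11, -0.035, 0],
    [0, 0.1, -0.11, -0.035, 0],
    [0, 0.1, -0.11, -0.035, 0],
    [0, 0.1, -0.11, -0.035, 0]
  ]
}}

```text
t: 1.1
position: [0.4303, -0.3032, 0.3294]
tool_rot: [1.0, 0.001, -0.0, -0.0]
wrist_force: [1.3, -0.8, 0.2]
finger_gap: 1.003
grip_force: 0.0
```

```bash
cat >> h.py <<'E'
def st():
    s=manip.sense();M=R.from_quat(s['tool_rot']).as_matrix()
    print('t',round(s['t'],2),'pos',np.round(s['position'],4),'yaw',round(np.degrees(np.arctan2(M[1,0],M[0,0])),2),'tilt',round(np.degrees(np.arccos(-M[2,2])),2),'gap',round(s['finger_gap'],3),'grip',round(s['grip_force'],1),'F',np.round(s['wrist_force'],1));return s,M
def want(p):
    s,M=st();print('units',np.round(M.T@(np.array(p)-s['position'])/0.4,3))
def mask(im,lo,hi):return cv2.inRange(cv2.cvtColor(im,cv2.COLOR_RGB2HSV),lo,hi)
def big(m,k=3):
    n,l,s,c=cv2.connectedComponentsWithStats(m);o=[i for i in np.argsort(-s[:,4]) if i>0][:k];return [(s[i],c[i],l==i) for i in o]
E
python3 - <<'E'
from h import *
st(); im,d,c=shot('wrist'); np.savez('/tmp/w0',im=im,d=d); print(c['eye'],np.round(rot(c),3).tolist(),c['mtx']); save(im,'w0.png')
import pickle; pickle.dump(c,open('/tmp/w0.pk','wb'))
E
```

```text
t 1.1 pos [ 0.4303 -0.3032  0.3294] yaw 0.07 tilt 0.02 gap 1.003 grip 0.0 F [ 1.3 -0.8  0.2]
[ 0.51531571 -0.3038532   0.49815339] [[0.001, 0.945, 0.327], [-1.0, 0.001, 0.0], [-0.0, -0.327, 0.945]] [[313.21735942   0.         279.62603748]
 [  0.         313.21735942 212.87831064]
 [  0.           0.           1.        ]]
```

View pics/w0.png

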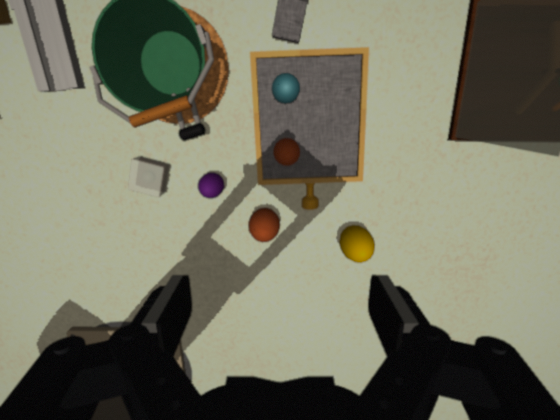

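The wrist view shows the blue egg at (286,88) and small red egg4 at (287,152), both inside the drawer. The larger red decoy is at (264,225), outside it. The bail is folded back with its wooden grip at (160,110), and the rim grip is at (192,131).

```bash
python3 - <<'E'
from h import *
import pickle
f=np.load('/tmp/w0.npz');im,d=f['im'],f['d'];c=pickle.load(open('/tmp/w0.pk','rb'));P=cloud(c,d)
ct=manip.get_calibration('top')
def sub(lo,hi,b,er=0):
    m=mask(im,lo,hi);k=np.zeros_like(m);k[b[1]:b[3],b[0]:b[2]]=m[b[1]:b[3],b[0]:b[2]];return big(k,1)[0]
for nm,lo,hi,b,ut in [('blue',(80,50,20),(115,255,255),(265,68,305,108),(375.8,196.3)),('red',(0,110,30),(14,255,255),(268,132,305,170),(377.2,222.8)),('bigred',(0,110,30),(14,255,255),(240,200,290,250),(367.1,258.8))]:
    s,ce,l=sub(lo,hi,b); q=P[l];t=q[q[:,2]>np.percentile(q[:,2],97)-0.004]
    X,e=two(c,ce,ct,ut);print(nm,s,ce,'top pts',np.round(t.mean(0),4),'ray@.036',np.round(plane(c,[ce],.036),4),'two',np.round(X,3),round(e,4),'w mm',s[2]/313*1000*(c['eye'][2]-.036)/.95)
# bail grip
s,ce,l=sub((5,100,50),(20,255,255),(125,90,195,130));q=P[l];q=q[q[:,2]>0.05]
print('bail',ce,s,len(q),np.round(q.mean(0),4),np.round(q.min(0),3),np.round(q.max(0),3)); v=np.linalg.svd(q-q.mean(0))[2][0];pr=(q-q.mean(0))@v;print('dir',np.round(v,3),np.ptp(pr))
# rim grip
s,ce,l=sub((0,0,0),(180,255,45),(175,120,210,142));q=P[l];z=q[:,2];q=q[(z>.025)&(z<.06)];print('rim',ce,s,len(q),np.round(np.median(q,0),4),np.round(np.percentile(z,[5,50,95]),3));v=np.linalg.svd(q-q.mean(0))[2][0];print(np.round(v,3),np.round(plane(c,[ce],.042),4))
# pail rim by depth from top cam
f=np.load('/tmp/top.npz');P2=cloud(ct,f['d']);
for nm,Q in (('top',P2),('wr',P)):
    m=(Q[...,2]>.078)&(Q[...,2]<.095)&(np.abs(Q[...,0]-.57)<.1)&(np.abs(Q[...,1]+.13)<.1)
    q=Q[m];A=np.c_[2*q[:,:2],np.ones(len(q))];
    for _ in range(6):
        A=np.c_[2*q[:,:2],np.ones(len(q))];x=np.linalg.lstsq(A,(q[:,:2]**2).sum(1),rcond=None)[0];r=np.sqrt(x[2]+x[0]**2+x[1]**2);e=np.abs(np.hypot(*(q[:,:2]-x[:2]).T)-r);q=q[e<max(.004,np.percentile(e,85))]
    print(nm,'pail',x[:2],r,len(q))
E
```

```text
blue [272  73  28  30 642] [285.32866044  87.76479751] top pts [ 0.537  -0.3113  0.0704] ray@.036 [[ 0.5377 -0.3116  0.036 ]] two [ 0.537 -0.312  0.035] 0.0017 w mm 43.51873158229317
red [273 138  27  28 577] [286.28076256 151.39688042] top pts [ 0.452  -0.3135  0.0649] ray@.036 [[ 0.4507 -0.3135  0.036 ]] two [ 0.45  -0.314  0.04 ] 0.0023 w mm 41.96449116863984
bigred [249 208  30  34 804] [263.75621891 224.47885572] top pts [ 0.3416 -0.2796  0.0807] ray@.036 [[ 0.3361 -0.2788  0.036 ]] two [ 0.335 -0.281  0.038] 0.0046 w mm 46.62721240959982
bail [164.79754021 112.49290445] [ 129   96   65   31 1057] 812 [ 0.5087 -0.1699  0.1312] [ 0.493 -0.304  0.051] [ 0.525 -0.132  0.498]
dir [-0.061  0.476 -0.877] 0.46579024209264175
rim [191.92936803 131.24163569] [180 123  25  17 269] 268 [ 0.4802 -0.1793  0.041 ] [0.037 0.041 0.043]
[-0.292  0.954  0.065] [[ 0.48   -0.1794  0.042 ]]
top pail [ 0.57202684 -0.14640242] 0.06446340227972702 223
wr pail [ 0.57145781 -0.14787964] 0.06458972841799406 1623
```

Request:
{"method": "move_arm", "body": {
  "increments": [
    [0, 0.134, 0.011, 0, 0],
    [0, 0.133, 0.011, 0.05, 0],
    [0, 0, 0, 0.14, 0],
    [0, 0, 0, 0.14, 0],
    [0, 0, 0, 0.14, 0],
    [0, 0, 0, 0.14, 0],
    [0, 0, 0, 0.1, 0],
    [0, 0, 0, 0.065, 0]
  ]
}}

```text
t: 2.15
position: [0.5342, -0.3125, 0.0157]
tool_rot: [1.0, 0.001, -0.002, -0.001]
wrist_force: [0.7, 0.1, 0.1]
finger_gap: 1.0
grip_force: 0.0
```

```bash
python3 - <<'E'
from h import *
want([.537,-.312,.018]); im,d,c=shot('wrist'); save(im,'w1.png',(140,200,420,420),2)
E
```

```text
t 2.15 pos [ 0.5342 -0.3125  0.0157] yaw 0.08 tilt 0.26 gap 1.0 grip 0.0 F [0.7 0.1 0.1]
units [ 0.007 -0.001 -0.006]
```

View pics/w1.png

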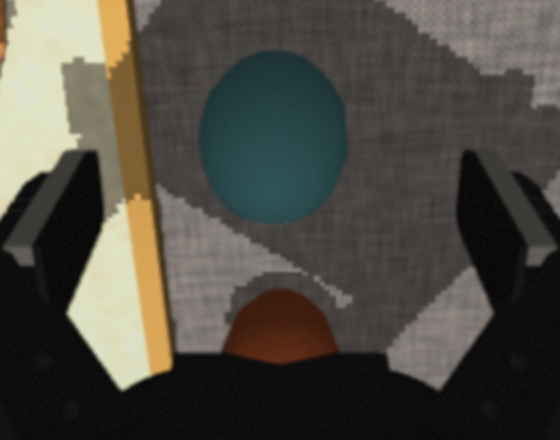

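The crop shows the blue egg centred between the open fingers, with egg4 below it at the image bottom. This is the right one, so I'll close.

Request:
{"method": "move_arm", "body": {
  "increments": [
    [0, 0.005, 0, 0, 0],
    [1, 0, 0, 0, 0],
    [1, 0, 0, 0, 0],
    [1, 0, 0, 0, 0],
    [1, 0, 0, 0, 0],
    [1, 0, 0, 0, 0],
    [1, 0, 0, -0.05, 0],
    [1, 0, 0, -0.1, 0]
  ]
}}

```text
t: 3.2
position: [0.5366, -0.3124, 0.0786]
tool_rot: [1.0, 0.001, -0.002, -0.001]
wrist_force: [0.1, -0.1, -0.7]
finger_gap: 0.362
grip_force: 56.4
```

Request:
{"method": "move_arm", "body": {
  "increments": [
    [1, 0, 0, -0.1, 0],
    [1, 0, 0, -0.1, 0],
    [1, 0.036, -0.138, 0, 0],
    [1, 0.036, -0.138, 0, 0],
    [1, 0.036, -0.138, 0, 0],
    [1, 0, 0, 0, 0],
    [1, 0, 0, 0.09, 0],
    [1, 0, 0, 0.09, 0]
  ]
}}

```text
t: 4.2
position: [0.5818, -0.1488, 0.0882]
tool_rot: [1.0, 0.001, 0.001, 0.001]
wrist_force: [0.7, -0.8, -1.5]
finger_gap: 0.358
grip_force: 56.5
```

Request:
{"method": "move_arm", "body": {
  "increments": [
    [1, 0, 0, 0.05, 0],
    [1, 0, 0, 0, 0],
    [0.4, 0, 0, 0, 0],
    [0.4, 0, 0, 0, 0],
    [0.4, 0, 0, 0, 0],
    [0.4, 0, 0, -0.1, 0],
    [0.4, 0, 0, -0.12, 0],
    [0, 0, 0, -0.1, 0]
  ]
}}

```text
t: 5.2
position: [0.5816, -0.1479, 0.1979]
tool_rot: [1.0, 0.001, 0.001, 0.0]
wrist_force: [0.5, -0.3, 0.1]
finger_gap: 0.794
grip_force: 0.0
```

```bash
python3 - <<'E'
from h import *
want([.4515,-.3135,.16]); im,d,c=shot('top')
m=mask(im,(85,60,30),(105,255,255));print([(b[0],b[1]) for b in big(m,4)])
E
```

```text
t 5.2 pos [ 0.5816 -0.1479  0.1979] yaw 0.09 tilt 0.11 gap 0.794 grip 0.0 F [ 0.5 -0.3  0.1]
units [-0.326  0.413  0.094]
[(array([320, 176,  13,  12, 109], dtype=int32), array([326.06422018, 181.85321101])), (array([157, 200,   1,   1,   1], dtype=int32), array([157., 200.]))]
```

Request:
{"method": "move_arm", "body": {
  "increments": [
    [0, -0.0815, 0.103, 0, 0],
    [0, -0.0815, 0.103, 0, 0],
    [0, -0.0815, 0.103, 0, 0],
    [0, -0.0815, 0.104, 0, 0],
    [0, 0, 0, 0.13, 0],
    [0, 0, 0, 0.13, 0],
    [0, 0, 0, 0.12, 0],
    [0, 0, 0, 0.082, 0]
  ]
}}

```text
t: 6.25
position: [0.45, -0.3125, 0.0082]
tool_rot: [1.0, 0.001, -0.001, -0.001]
wrist_force: [0.1, -0.2, -0.6]
finger_gap: 0.998
grip_force: 0.0
```

Request:
{"method": "move_arm", "body": {
  "increments": [
    [0, 0, 0, 0, 0],
    [1, 0, 0, 0, 0],
    [1, 0, 0, 0, 0],
    [1, 0, 0, 0, 0],
    [1, 0, 0, 0, 0],
    [1, 0, 0, 0, 0],
    [1, 0, 0, -0.05, 0],
    [1, 0, 0, -0.1, 0]
  ]
}}

```text
t: 7.25
position: [0.4499, -0.3123, 0.07]
tool_rot: [1.0, 0.001, -0.001, -0.001]
wrist_force: [0.8, -0.7, -0.0]
finger_gap: 0.408
grip_force: 59.8
```

Request:
{"method": "move_arm", "body": {
  "increments": [
    [1, 0, 0, -0.125, 0],
    [1, 0, 0, -0.125, 0],
    [1, 0.0825, -0.1025, 0, 0],
    [1, 0.0825, -0.1025, 0, 0],
    [1, 0.0825, -0.1025, 0, 0],
    [1, 0.0825, -0.1025, 0, 0],
    [1, 0, 0, 0, 0],
    [1, 0, 0, 0.1, 0]
  ]
}}

```text
t: 8.25
position: [0.5862, -0.15, 0.1349]
tool_rot: [1.0, 0.001, 0.004, 0.002]
wrist_force: [0.2, -0.0, -0.1]
finger_gap: 0.41
grip_force: 59.9
```

Request:
{"method": "move_arm", "body": {
  "increments": [
    [1, 0, 0, 0.1, 0],
    [1, 0, 0, 0.04, 0],
    [0.35, 0, 0, 0, 0],
    [0.35, 0, 0, 0, 0],
    [0.35, 0, 0, 0, 0],
    [0.35, 0, 0, -0.1, 0],
    [0.35, -0.05, 0, -0.12, 0],
    [0, -0.1, 0, -0.12, 0]
  ]
}}

```text
t: 9.25
position: [0.5231, -0.1493, 0.2132]
tool_rot: [1.0, 0.001, 0.001, 0.0]
wrist_force: [0.0, -1.3, 1.1]
finger_gap: 0.843
grip_force: 0.0
```

```bash
python3 - <<'E'
from h import *
st(); im,d,c=shot('top'); np.savez('/tmp/top2',im=im,d=d); 
im,d,c=shot('wrist'); np.savez('/tmp/w2',im=im,d=d);import pickle; pickle.dump(c,open('/tmp/w2.pk','wb'));save(im,'w2.png')
E
```

```text
t 9.25 pos [ 0.5231 -0.1493  0.2132] yaw 0.12 tilt 0.13 gap 0.843 grip 0.0 F [ 0.  -1.3  1.1]
```

View pics/w2.png

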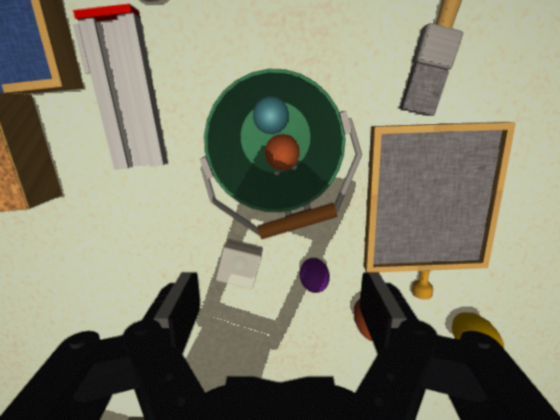

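Both eggs lie in the pail at (270,115) and (282,152). The bail grip is at (298,221), folded back. The rail's red stop is at (103,12).

```bash
python3 - <<'E'
from h import *
import pickle
f=np.load('/tmp/w2.npz');im,d=f['im'],f['d'];c=pickle.load(open('/tmp/w2.pk','rb'));P=cloud(c,d)
m=mask(im,(3,110,40),(18,255,255));k=np.zeros_like(m);k[200:242,250:345]=m[200:242,250:345]
s,ce,l=big(k,1)[0];q=P[l];q=q[(q[:,2]>.09)&(q[:,2]<.2)];print('bail',s,ce,len(q),'med',np.round(np.median(q,0),4),'z pct',np.round(np.percentile(q[:,2],[5,50,95]),4))
r=cv2.minAreaRect(np.argwhere(l)[:,::-1].astype(np.float32));bp=cv2.boxPoints(r);W=plane(c,bp,np.median(q[:,2]));print(np.round(W,4).tolist(),np.linalg.norm(W[0]-W[1]),np.linalg.norm(W[1]-W[2]))
# triangulate with top view
ct=manip.get_calibration('top');f=np.load('/tmp/top.npz')
ti=f['im'];T=cloud(ct,f['d'])
k=np.zeros(ti.shape[:2],np.uint8);mm=mask(ti,(3,110,40),(20,255,255));k[190:215,300:355]=mm[190:215,300:355]
for b in big(k,3):print('top bail cand',b[0],b[1],np.round(np.median(T[b[2]],0),3), np.round(two(c,ce,ct,b[1])[0],4))
# ledge
q=T[(T[...,2]>.05)&(T[...,2]<.067)&(abs(T[...,0]-.56)<.12)&(abs(T[...,1]-.19)<.1)]
r=cv2.minAreaRect(q[:,:2].astype(np.float32));print('ledge',r,len(q),np.median(q[:,2]))
h=cv2.inRange(cv2.cvtColor(ti,cv2.COLOR_RGB2HSV),(5,100,60),(22,255,255))
k=np.zeros_like(h);k[160:215,190:250]=255;lm=((T[...,2]>.05)&(T[...,2]<.066)&(k>0)).astype(np.uint8)*255
b=big(lm,1)[0];cn=cv2.findContours(b[2].astype(np.uint8),0,1)[0][0];bp=cv2.boxPoints(cv2.minAreaRect(cn));print('px',bp.tolist());print(np.round(plane(ct,bp,.06),4).tolist())
# tray blue floor
bm=mask(ti,(105,80,20),(125,255,255));b=big(bm,1)[0];bp=cv2.boxPoints(cv2.minAreaRect(np.argwhere(b[2])[:,::-1].astype(np.float32)));print('tray',b[0],np.round(plane(ct,bp,.006),4).tolist())
# rail
q=T[(T[...,2]>.012)&(T[...,2]<.03)&(abs(T[...,0]-.62)<.12)&(abs(T[...,1]-.03)<.045)];print('rail',cv2.minAreaRect(q[:,:2].astype(np.float32)),len(q))
rm=mask(ti,(0,150,60),(10,255,255));k=np.zeros_like(rm);k[135:155,255:290]=rm[135:155,255:290];b=big(k,1)[0];print('stop',b[0],b[1],np.round(plane(ct,[b[1]],.024),4))
E
```

```text
bail [ 258  203   79   35 1138] [297.66959578 220.31370826] 1131 med [ 0.5106 -0.168   0.1285] z pct [0.1247 0.1285 0.1302]
[[0.5064, -0.1304, 0.1285], [0.5279, -0.1985, 0.1285], [0.5146, -0.2031, 0.1285], [0.4924, -0.1339, 0.1285]] 0.071493179524292 0.014075068427882514
top bail cand [302 190  47  21 267] [326.23970037 202.80149813] [ 0.507 -0.149  0.005] [ 0.5048 -0.1558  0.1071]
top bail cand [308 194   3   4   5] [309.2 195.6] [ 0.537 -0.096  0.006] [ 0.5224 -0.126   0.1583]
ledge ((0.5559460520744324, 0.19926631450653076), (0.1256313920021057, 0.13063731789588928), 5.026694297790527) 1534 0.059752968681451635
px [[197.30386352539062, 168.77349853515625], [237.98065185546875, 166.63262939453125], [240.01657104492188, 205.31494140625], [199.33978271484375, 207.455810546875]]
[[0.6128, 0.2694, 0.06], [0.6221, 0.1382, 0.06], [0.497, 0.1281, 0.06], [0.4879, 0.258, 0.06]]
tray [ 182  106   73   63 4098] [[0.8257, 0.3447, 0.006], [0.8449, 0.1073, 0.006], [0.637, 0.0894, 0.006], [0.6182, 0.3231, 0.006]]
rail ((0.6352059841156006, 0.02286665141582489), (0.19172751903533936, 0.07358347624540329), 1.1178754568099976) 545
stop [264 145  17   3  33] [272.         146.18181818] [[0.6994 0.0308 0.024 ]]
```

Request:
{"method": "move_arm", "body": {
  "increments": [
    [0, 0, 0, 0, -0.0585],
    [0, 0, 0, 0, -0.0585],
    [0, 0, 0, 0, -0.0585],
    [0, 0, 0, 0, -0.0585],
    [0, 0, 0, 0, -0.0585],
    [0, 0, 0, 0, -0.0585],
    [0, 0, 0, 0, -0.0585],
    [0, 0, 0, 0, -0.0585]
  ]
}}

```text
t: 10.35
position: [0.5232, -0.1492, 0.2112]
tool_rot: [0.739, 0.673, 0.0, 0.001]
wrist_force: [0.6, 0.3, -0.3]
finger_gap: 1.002
grip_force: 0.0
```

Request:
{"method": "move_arm", "body": {
  "increments": [
    [0, 0, 0, 0, -0.044],
    [0, 0, 0, 0, -0.044],
    [0, 0, 0, 0, -0.043],
    [0, 0, 0, 0, 0],
    [0, 0, 0, 0, 0],
    [0, 0, 0, 0, 0],
    [0, 0, 0, 0, 0],
    [0, 0, 0, 0, 0]
  ]
}}

```text
t: 11.35
position: [0.5228, -0.1492, 0.2105]
tool_rot: [0.589, 0.808, 0.0, 0.0]
wrist_force: [-0.6, 0.7, 0.4]
finger_gap: 1.003
grip_force: 0.0
```

```bash
python3 - <<'E'
from h import *
want([.510,-.1665,.105]);s,M=st();print(np.round(s['joints'],3))
E
```

```text
t 11.35 pos [ 0.5228 -0.1492  0.2105] yaw 107.87 tilt 0.0 gap 1.003 grip 0.0 F [-0.6  0.7  0.4]
units [-0.031 -0.044  0.264]
t 11.35 pos [ 0.5228 -0.1492  0.2105] yaw 107.87 tilt 0.0 gap 1.003 grip 0.0 F [-0.6  0.7  0.4]
[-0.372 -0.024  1.639  0.     1.527 -0.684]
```

Request:
{"method": "move_arm", "body": {
  "increments": [
    [0, -0.031, -0.044, 0, 0],
    [0, 0, 0, 0.1, 0],
    [0, 0, 0, 0.1, 0],
    [0, 0, 0, 0.064, 0],
    [0, 0, 0, 0, 0],
    [0.5, 0, 0, 0, 0],
    [0.5, 0, 0, 0, 0],
    [0.5, 0, 0, 0, 0]
  ]
}}

```text
t: 12.35
position: [0.5107, -0.1667, 0.1062]
tool_rot: [0.589, 0.808, 0.0, 0.001]
wrist_force: [-0.4, -0.5, 0.7]
finger_gap: 0.501
grip_force: 0.0
```

```bash
python3 - <<'E'
from h import *
want([.510,-.1665,.105]); im,d,c=shot('wrist'); save(im,'w3.png')
E
```

```text
t 12.35 pos [ 0.5107 -0.1667  0.1062] yaw 107.9 tilt 0.12 gap 0.501 grip 0.0 F [-0.4 -0.5  0.7]
units [ 0.001 -0.002  0.003]
```

View pics/w3.png

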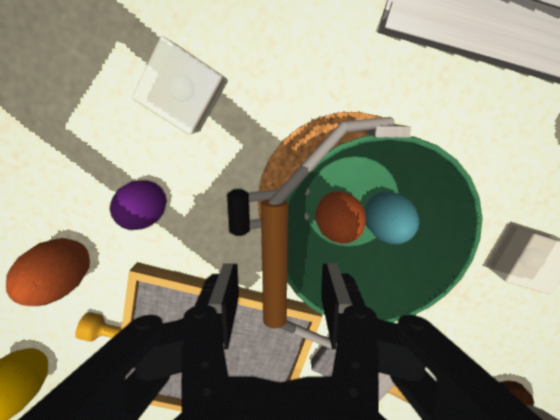

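Request:
{"method": "move_arm", "body": {
  "increments": [
    [0.76, 0, 0, 0, 0],
    [0.76, 0, 0, 0, 0],
    [0.76, 0, 0.03, -0.035, 0],
    [0.76, 0, 0.039, -0.029, 0],
    [0.76, 0, 0.045, -0.018, 0],
    [0.76, 0, 0.038, -0.006, 0],
    [0.76, 0, 0.012, 0, 0],
    [0.76, 0, 0, 0, 0]
  ]
}}

```text
t: 13.4
position: [0.572, -0.1461, 0.1396]
tool_rot: [0.588, 0.809, -0.0, -0.0]
wrist_force: [0.6, 0.5, -0.0]
finger_gap: 0.242
grip_force: 0.0
```

```bash
python3 - <<'E'
from h import *
st(); im,d,c=shot('wrist'); save(im,'w4.png')
E
```

```text
t 13.4 pos [ 0.572  -0.1461  0.1396] yaw 107.92 tilt 0.05 gap 0.242 grip 0.0 F [ 0.6  0.5 -0. ]
```

View pics/w4.png

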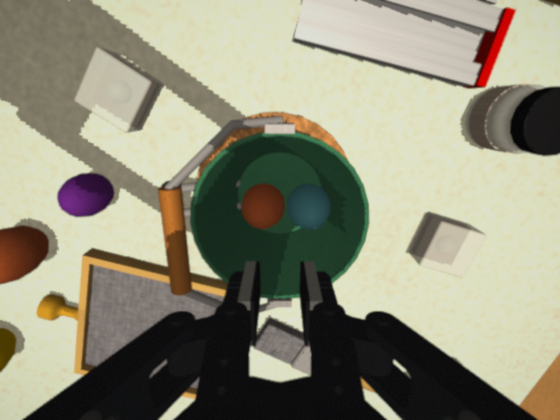

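The bail at (172,240) did not follow: the fingers had been too high and rode over it. I'll go back and take it deeper.

Request:
{"method": "move_arm", "body": {
  "increments": [
    [0.5, 0, 0, -0.06, 0],
    [0.5, 0, -0.08, 0, 0],
    [0.5, 0, -0.083, 0, 0],
    [0.5, 0, 0, 0, 0],
    [0.5, 0, 0, 0.09, 0],
    [0.5, 0, 0, 0.084, 0],
    [0.79, 0, 0, 0, 0],
    [0.79, 0, 0, 0, 0]
  ]
}}

```text
t: 14.45
position: [0.5109, -0.1664, 0.0956]
tool_rot: [0.588, 0.809, 0.0, 0.0]
wrist_force: [-0.2, -0.6, 0.2]
finger_gap: 0.206
grip_force: 0.3
```

```bash
python3 - <<'E'
from h import *
want([.510,-.1665,.092])
E
```

```text
t 14.45 pos [ 0.5109 -0.1664  0.0956] yaw 107.9 tilt 0.05 gap 0.206 grip 0.3 F [-0.2 -0.6  0.2]
units [ 0.    -0.002  0.009]
```

Request:
{"method": "move_arm", "body": {
  "increments": [
    [0.79, 0, 0.02, -0.01, 0],
    [0.79, 0, 0.017, -0.017, 0],
    [0.79, 0, 0.019, -0.015, 0],
    [0.79, 0, 0.021, -0.0125, 0],
    [0.79, 0, 0.022, -0.01, 0],
    [0.79, 0, 0.023, -0.007, 0],
    [0.79, 0, 0.024, -0.004, 0],
    [0.79, 0, 0.019, 0, 0]
  ]
}}

```text
t: 15.45
position: [0.5738, -0.1456, 0.1246]
tool_rot: [0.588, 0.809, 0.0, -0.0]
wrist_force: [-0.5, -0.3, 0.5]
finger_gap: 0.21
grip_force: 0.2
```

```bash
python3 - <<'E'
from h import *
st(); im,d,c=shot('wrist'); np.savez('/tmp/w5',im=im,d=d);P=cloud(c,d)
m=mask(im,(3,110,40),(18,255,255));k=np.zeros_like(m);k[150:420,120:420]=m[150:420,120:420]
for s,ce,l in big(k,4):print(s,ce,np.round(np.median(P[l],0),3))
E
```

```text
t 15.45 pos [ 0.5738 -0.1456  0.1246] yaw 107.91 tilt 0.01 gap 0.21 grip 0.2 F [-0.5 -0.3  0.5]
[ 260  190   45  163 4536] [277.27402998 268.15189594] [ 0.572 -0.14   0.164]
[ 191  150   60   39 1353] [213.84035477 166.39763489] [ 0.506 -0.136  0.003]
[ 120  264  109   42 1309] [170.44614209 284.2987013 ] [ 0.492 -0.266  0.016]
[359 379  24  24 244] [368.40163934 392.60245902] [ 0.74  -0.335  0.019]
```

Request:
{"method": "move_arm", "body": {
  "increments": [
    [0.79, 0, 0, -0.03, 0],
    [0.79, 0, 0, 0, 0],
    [1, 0, 0, 0, 0],
    [1, 0, 0, 0, 0],
    [1, 0, 0, 0, 0],
    [1, 0, 0, -0.02, 0],
    [1, 0, 0, -0.04, 0],
    [1, 0, 0, -0.06, 0]
  ]
}}

```text
t: 16.5
position: [0.5724, -0.1458, 0.1849]
tool_rot: [0.589, 0.808, -0.0, -0.001]
wrist_force: [0.6, 0.7, 0.6]
finger_gap: 0.002
grip_force: 0.0
```

```bash
python3 - <<'E'
from h import *
st(); im,d,c=shot('side'); save(im,'s6.png',(230,120,430,270),4)
E
```

```text
t 16.5 pos [ 0.5724 -0.1458  0.1849] yaw 107.89 tilt 0.1 gap 0.002 grip 0.0 F [0.6 0.7 0.6]
```

View pics/s6.png

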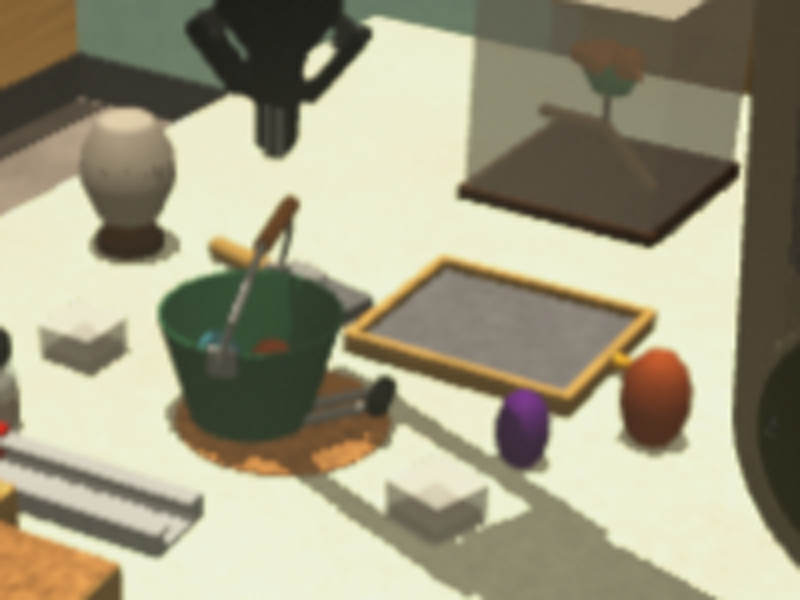

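The pail is undisturbed. The bail stands nearly upright at (280,225), clearly below the closed fingers at (277,150), so I closed above it.

```bash
python3 - <<'E'
from h import *
st()
V={}
for n in('wrist','side'):
    im,d,c=shot(n);P=cloud(c,d);V[n]=c
    m=mask(im,(3,100,30),(20,255,255));
    q0=(P[...,2]>.1)&(P[...,2]<.18)&(abs(P[...,0]-.56)<.07)&(abs(P[...,1]+.146)<.08)&(m>0)
    if q0.any():
        s,ce,l=big(q0.astype(np.uint8),1)[0];q=P[l];print(n,s,ce,len(q),np.round(np.median(q,0),4),np.round(np.percentile(q,[3,97],axis=0),4).tolist());V[n+'c']=ce
print(two(V['wrist'],V['wristc'],V['side'],V['sidec']))
E
```

```text
t 16.55 pos [ 0.5744 -0.1464  0.1896] yaw 107.9 tilt 0.25 gap -0.001 grip 0.0 F [ 1.6 -0.5  3.1]
wrist [ 266  179   22   82 1615] [276.3752322  220.18575851] 1615 [ 0.5696 -0.1363  0.1645] [[0.5582, -0.163, 0.1605], [0.5815, -0.113, 0.1665]]
side [295 169   9  13  50] [299.16 175.1 ] 50 [ 0.5657 -0.1406  0.1649] [[0.5561, -0.1754, 0.159], [0.5794, -0.1113, 0.1676]]
(array([ 0.56768448, -0.13804503,  0.16415964]), np.float64(0.004880529359005003))
```

```bash
python3 - <<'E'
from h import *
st()
for n in('side','wrist'):
    im,d,c=shot(n);P=cloud(c,d)
    q=P[(abs(P[...,0]-.574)<.04)&(abs(P[...,1]+.147)<.04)&(P[...,2]>.12)&(P[...,2]<.24)]
    print(n,np.histogram(q[:,2],bins=np.arange(.12,.25,.005)))
    t=q[(q[:,2]>.17)];t=t[t[:,2]<t[:,2].min()+.012];print(np.round(t.min(0),3),np.round(t.max(0),3),np.round(t.mean(0),4))
E
```

```text
t 16.65 pos [ 0.5743 -0.1464  0.1868] yaw 107.89 tilt 0.21 gap -0.001 grip 0.0 F [ 1.  -1.2 -0.1]
side (array([ 0,  0,  0,  0,  0,  0,  0,  7, 33, 36,  0,  0,  0,  0,  0,  0,  0,
        0,  1, 10, 14, 17, 22, 18,  0]), array([0.12 , 0.125, 0.13 , 0.135, 0.14 , 0.145, 0.15 , 0.155, 0.16 ,
       0.165, 0.17 , 0.175, 0.18 , 0.185, 0.19 , 0.195, 0.2  , 0.205,
       0.21 , 0.215, 0.22 , 0.225, 0.23 , 0.235, 0.24 , 0.245]))
[ 0.559 -0.155  0.214] [ 0.582 -0.133  0.226] [ 0.5694 -0.1386  0.2214]
wrist (array([  0,   0,   0,   0,   0,   0,  11, 112, 944, 647,   0,   0,   0,
         0,   0,   0,   0,   0,   5, 178, 288, 325, 363, 402,   0]), array([0.12 , 0.125, 0.13 , 0.135, 0.14 , 0.145, 0.15 , 0.155, 0.16 ,
       0.165, 0.17 , 0.175, 0.18 , 0.185, 0.19 , 0.195, 0.2  , 0.205,
       0.21 , 0.215, 0.22 , 0.225, 0.23 , 0.235, 0.24 , 0.245]))
[ 0.559 -0.145  0.214] [ 0.585 -0.134  0.226] [ 0.5713 -0.1379  0.2213]
```

Both depth views put the real fingertips about 27 mm above the reported TCP. The egg grips and both misses fit that, so from now on I add 27 mm.

Request:
{"method": "move_arm", "body": {
  "increments": [
    [0.4, 0, -0.006, 0, 0],
    [0.4, 0, 0, 0, 0],
    [0.4, 0, 0, 0, 0],
    [0.4, 0, 0, 0.09, 0],
    [0.4, 0, 0, 0.09, 0],
    [1, 0, 0, 0, 0],
    [1, 0, 0, 0, 0],
    [1, 0, 0, 0, 0]
  ]
}}

```text
t: 17.75
position: [0.5718, -0.1471, 0.1145]
tool_rot: [0.589, 0.808, 0.0, 0.001]
wrist_force: [-0.4, -1.7, 0.1]
finger_gap: 0.142
grip_force: 58.9
```

Request:
{"method": "move_arm", "body": {
  "increments": [
    [1, 0, 0, 0, 0],
    [1, 0, 0, 0, 0],
    [1, 0, 0, 0, 0],
    [1, 0, 0, 0, 0],
    [1, 0, 0, 0, 0],
    [1, 0, 0, 0, 0],
    [1, 0, 0, 0, 0],
    [1, 0, 0, -0.02, 0]
  ]
}}

```text
t: 18.75
position: [0.57, -0.1463, 0.1201]
tool_rot: [0.589, 0.808, -0.0, -0.001]
wrist_force: [-0.5, -0.2, -3.0]
finger_gap: 0.138
grip_force: 58.6
```

Request:
{"method": "move_arm", "body": {
  "increments": [
    [1, 0, 0, -0.04, 0],
    [1, 0, 0, -0.05, 0],
    [1, 0, 0, -0.06, 0],
    [1, 0, 0, -0.06, 0],
    [1, 0, 0, -0.04, 0],
    [1, 0, 0, 0, 0],
    [1, 0, 0, 0, 0],
    [1, 0, 0, 0, 0]
  ]
}}

```text
t: 19.75
position: [0.57, -0.1464, 0.2192]
tool_rot: [0.589, 0.808, -0.0, -0.001]
wrist_force: [-0.6, 0.5, -3.8]
finger_gap: 0.141
grip_force: 58.7
```

```bash
python3 - <<'E'
from h import *
s,M=st(); im,d,c=shot('top');save(im,'t7.png',(140,80,420,290),2.8);P=cloud(c,d)
# ledge edges refine by side+wrist later; where TCP should be for pail centre at (.566,.200)
E
```

```text
t 19.75 pos [ 0.57   -0.1464  0.2192] yaw 107.9 tilt 0.14 gap 0.141 grip 58.7 F [-0.6  0.5 -3.8]
```

View pics/t7.png

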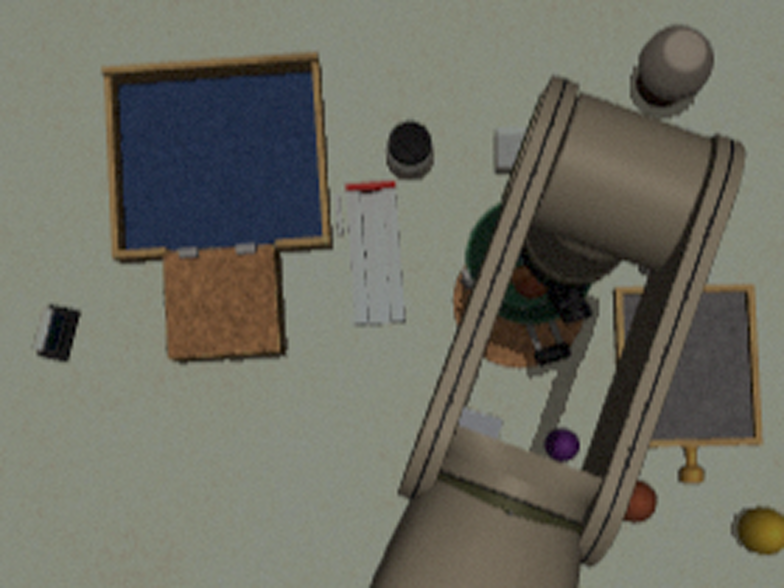

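The pail hangs level from the bail with both eggs inside. The ledge at (225,300) is free, its two stops showing at (190,252) and (247,247).

Request:
{"method": "move_arm", "body": {
  "increments": [
    [1, 0, 0, 0, 0.036],
    [1, 0.03, 0, 0, 0.036],
    [1, 0.06, 0.004, 0, 0],
    [1, 0.1, 0.008, 0, 0],
    [1, 0.12, 0.01, 0, 0],
    [1, 0.12, 0.01, 0, 0],
    [1, 0.12, 0.01, 0, 0],
    [1, 0.12, 0.01, 0, 0]
  ]
}}

```text
t: 20.8
position: [0.5666, 0.1234, 0.22]
tool_rot: [0.676, 0.737, -0.0, -0.0]
wrist_force: [1.5, -0.2, -3.9]
finger_gap: 0.146
grip_force: 58.6
```

Request:
{"method": "move_arm", "body": {
  "increments": [
    [1, 0.1, 0.008, 0, 0],
    [1, 0.06, 0.004, 0, 0],
    [1, 0.035, 0, 0, 0],
    [1, 0, 0, 0, 0],
    [1, 0, 0, 0, 0],
    [1, 0, 0, 0, 0],
    [1, 0, 0, 0, 0],
    [1, 0, 0, 0, 0]
  ]
}}

```text
t: 21.8
position: [0.5653, 0.1997, 0.2208]
tool_rot: [0.676, 0.737, 0.0, 0.0]
wrist_force: [-0.6, 0.7, -3.9]
finger_gap: 0.139
grip_force: 58.6
```

```bash
python3 - <<'E'
from h import *
want([.566,.2,.21]); im,d,c=shot('side');P=cloud(c,d);save(im,'s8.png',(80,100,380,320),2.6)
im,d,c=shot('wrist');P=cloud(c,d);np.savez('/tmp/w8',im=im,d=d);import pickle;pickle.dump(c,open('/tmp/w8.pk','wb'))
m=(mask(im,(50,60,10),(85,255,255))>0);z=P[m];print(np.round(np.percentile(z[:,2],[50,90,97,99.5]),3))
q=z[z[:,2]>np.percentile(z[:,2],99)-.012]
for _ in range(6):
    A=np.c_[2*q[:,:2],np.ones(len(q))];x=np.linalg.lstsq(A,(q[:,:2]**2).sum(1),rcond=None)[0];r=np.sqrt(x[2]+x[0]**2+x[1]**2);e=np.abs(np.hypot(*(q[:,:2]-x[:2]).T)-r);q=q[e<max(.003,np.percentile(e,85))]
print('pail',x[:2],r,len(q),q[:,2].mean())
E
```

```text
t 21.8 pos [0.5653 0.1997 0.2208] yaw 94.9 tilt 0.01 gap 0.139 grip 58.6 F [-0.6  0.7 -3.9]
units [0.001 0.002 0.027]
[0.165 0.194 0.195 0.27 ]
pail [0.58496694 0.20230465] 0.06350177367722766 4637 0.19099793344942084
```

View pics/s8.png

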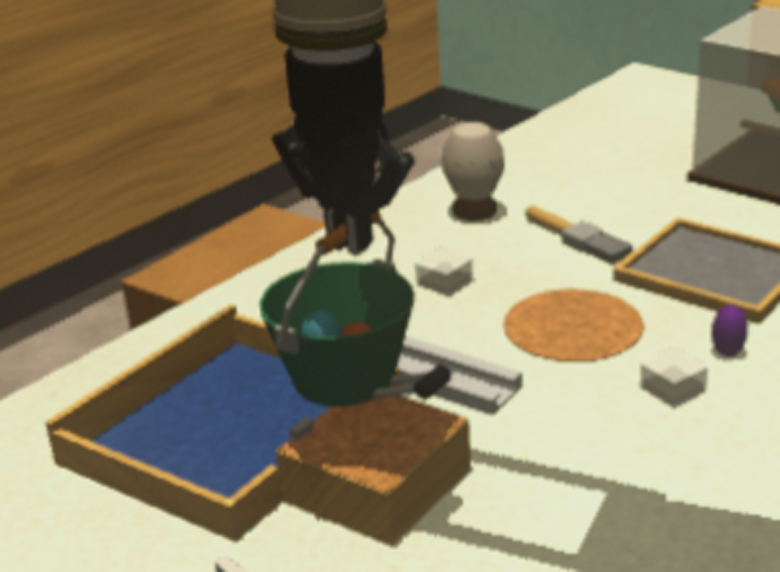

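```bash
python3 - <<'E'
from h import *
import pickle
f=np.load('/tmp/w8.npz');im,d=f['im'],f['d'];c=pickle.load(open('/tmp/w8.pk','rb'));P=cloud(c,d)
m=(mask(im,(50,60,10),(85,255,255))>0)&(P[...,2]>.186)&(P[...,2]<.2)
q=P[m]; q=q[np.hypot(q[:,0]-.58,q[:,1]-.2)<.09]
print('x,y range',np.round(np.percentile(q,[.5,99.5],axis=0),3).tolist(),len(q))
# outermost by angle
ang=np.degrees(np.arctan2(q[:,1]-.202,q[:,0]-.58))
for a in range(-180,180,30):
    s=q[(ang>=a)&(ang<a+30)]
    if len(s)>5:
        r=np.hypot(s[:,0]-.58,s[:,1]-.202);k=s[r>np.percentile(r,80)];print(a,np.round(k.mean(0),4),round(r.max(),4))
# rim grip in view?
dm=(im.max(2)<60)&(P[...,0]<.53)&(P[...,2]>.09)&(P[...,2]<.17)
if dm.sum()>20:
    for s,ce,l in big(dm.astype(np.uint8),3):print('dark',s,np.round(np.median(P[l],0),4))
# ledge, stops
lm=(P[...,2]>.05)&(P[...,2]<.068)&(abs(P[...,0]-.555)<.09)&(abs(P[...,1]-.2)<.09);print(lm.sum(),np.round(np.percentile(P[lm],[1,99],axis=0),3).tolist())
E
```

```text
x,y range [[0.519, 0.143, 0.186], [0.651, 0.267, 0.196]] 4405
-180 [0.5218 0.1854 0.1936] 0.062
-150 [0.532  0.1629 0.1935] 0.0632
-90 [0.6129 0.142  0.1941] 0.0696
-60 [0.6304 0.1547 0.1943] 0.0715
-30 [0.6484 0.185  0.1943] 0.0727
0 [0.6484 0.218  0.1944] 0.0726
30 [0.6326 0.2465 0.1945] 0.0707
60 [0.6052 0.2642 0.1944] 0.0686
90 [0.5601 0.2627 0.194 ] 0.0651
120 [0.541  0.2502 0.1941] 0.0638
150 [0.5222 0.2193 0.1938] 0.062
dark [176 188  23  44 783] [0.49   0.1957 0.1461]
dark [228 200   6  37 118] [0.5291 0.2005 0.1667]
2650 [[0.49, 0.197, 0.058], [0.606, 0.266, 0.062]]
```

Request:
{"method": "move_arm", "body": {
  "increments": [
    [1, 0, -0.029, 0, 0],
    [1, 0, -0.029, 0, 0],
    [1, 0, 0, 0.03, 0],
    [1, 0, 0, 0.04, 0],
    [1, 0, 0, 0.03, 0],
    [1, 0, 0, 0.015, 0],
    [1, 0, 0, 0, 0],
    [1, 0, 0, 0, 0]
  ]
}}

```text
t: 22.9
position: [0.5424, 0.1981, 0.1752]
tool_rot: [0.676, 0.737, 0.0, 0.0]
wrist_force: [0.0, -0.6, -4.0]
finger_gap: 0.14
grip_force: 58.7
```

Request:
{"method": "move_arm", "body": {
  "increments": [
    [1, 0, 0, 0.005, 0],
    [1, 0, 0, 0, 0],
    [1, 0, 0, 0.003, 0],
    [1, 0, 0, 0, 0],
    [1, 0, 0, 0, 0],
    [1, 0, 0, 0, 0],
    [1, 0, 0, 0, 0],
    [1, 0, 0, 0, 0]
  ]
}}

```text
t: 23.9
position: [0.5423, 0.1981, 0.1717]
tool_rot: [0.676, 0.737, 0.0, 0.0]
wrist_force: [1.1, 0.6, -0.2]
finger_gap: 0.143
grip_force: 59.0
```

Request:
{"method": "move_arm", "body": {
  "increments": [
    [0.6, 0, 0, 0, 0],
    [0.6, 0, 0, 0, 0],
    [0.6, 0, 0, 0, 0],
    [0.4, 0, 0, -0.05, 0],
    [0.4, 0, 0, -0.1, 0],
    [0, 0, -0.1, -0.1, 0],
    [0, 0, -0.12, -0.1, 0],
    [0, 0, 0, 0, 0]
  ]
}}

```text
t: 24.9
position: [0.4545, 0.1912, 0.3188]
tool_rot: [0.676, 0.737, 0.005, 0.003]
wrist_force: [0.4, 1.0, -1.0]
finger_gap: 1.004
grip_force: 0.0
```

```bash
python3 - <<'E'
from h import *
st();
im,d,c=shot('wrist');P=cloud(c,d);np.savez('/tmp/w9',im=im,d=d);import pickle;pickle.dump(c,open('/tmp/w9.pk','wb'));save(im,'w9.png')
m=(mask(im,(50,60,10),(85,255,255))>0)&(P[...,2]>.135)&(P[...,2]<.155);q=P[m];print(np.round(np.percentile(q,[.5,99.5],axis=0),3).tolist())
dm=(im.max(2)<60)&(P[...,0]<.53)&(P[...,2]>.06)&(P[...,2]<.13)
for s,ce,l in big(dm.astype(np.uint8),3):
    q=P[l];r=cv2.minAreaRect(q[:,:2].astype(np.float32));print('dark',s,np.round(np.median(q,0),4),r)
E
```

```text
t 24.9 pos [0.4545 0.1912 0.3188] yaw 95.0 tilt 0.62 gap 1.004 grip 0.0 F [ 0.4  1.  -1. ]
[[0.497, 0.135, 0.135], [0.629, 0.264, 0.147]]
dark [   0  241   23   65 1004] [0.0676 0.0031 0.0764] ((0.060542333871126175, -0.0005149394273757935), (0.02373364195227623, 0.09890136122703552), 0.3743652105331421)
dark [320 138  28  81 476] [0.5183 0.1789 0.1072] ((0.5167765617370605, 0.19862397015094757), (0.09555888175964355, 0.026311201974749565), 89.87745666503906)
dark [280 160  14  30 363] [0.4652 0.1926 0.0974] ((0.466376394033432, 0.19198553264141083), (0.01708727329969406, 0.03791593760251999), 5.064026832580566)
```

View pics/w9.png

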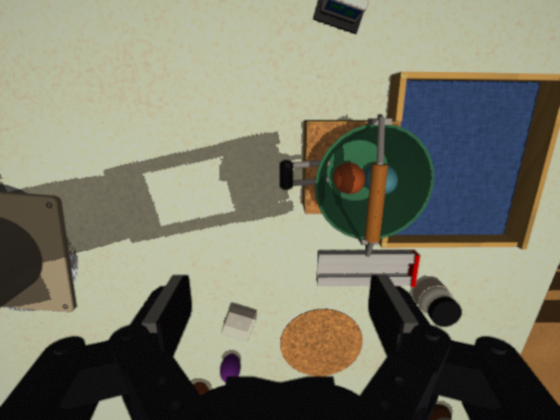

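The pail stands upright on the ledge with its centre at (0.563, 0.1995), both eggs in it and the bail leaning slightly back. The rim grip is at (287,174) in the image, i.e. (0.466, 0.192) with its top at z ≈ 0.099.

Request:
{"method": "move_arm", "body": {
  "increments": [
    [0, 0, 0, 0, -0.0556],
    [0, 0, 0, 0, -0.0556],
    [0, 0, 0, 0, -0.0556],
    [0, 0, 0, 0, -0.0556],
    [0, 0, 0, 0, -0.0556],
    [0, 0, 0, 0, -0.0556],
    [0, 0, 0, 0, -0.0556],
    [0, 0, 0, 0, -0.0556]
  ]
}}

```text
t: 25.95
position: [0.4546, 0.1903, 0.3106]
tool_rot: [0.041, 0.999, -0.0, -0.001]
wrist_force: [-1.0, -0.5, -0.8]
finger_gap: 1.004
grip_force: 0.0
```

Request:
{"method": "move_arm", "body": {
  "increments": [
    [0, 0, 0, 0, -0.0556],
    [0, 0, 0, 0, 0],
    [0.35, 0, 0, 0, 0],
    [0.35, 0, 0, 0, 0],
    [0.35, 0, 0, 0, 0],
    [0.35, 0, 0, 0, 0],
    [0.35, 0, 0, 0, 0],
    [0.35, 0, 0, 0, 0]
  ]
}}

```text
t: 26.95
position: [0.4544, 0.1905, 0.3115]
tool_rot: [-0.044, 0.999, 0.0, 0.0]
wrist_force: [0.1, 0.5, -0.1]
finger_gap: 0.652
grip_force: 0.0
```

```bash
python3 - <<'E'
from h import *
want([.466,.192,.042])
im,d,c=shot('wrist');P=cloud(c,d);np.savez('/tmp/w10',im=im,d=d)
q=P[(abs(P[...,0]-.465)<.07)&(abs(P[...,1]-.192)<.07)&(P[...,2]>.3)&(P[...,2]<.42)];print(len(q),np.round(q.min(0),3),np.round(q.max(0),3))
t=q[q[:,2]<q[:,2].min()+.01]; print('tips',np.round(t.min(0),3),np.round(t.max(0),3))
E
```

```text
t 26.95 pos [0.4544 0.1905 0.3115] yaw -174.99 tilt 0.0 gap 0.652 grip 0.0 F [ 0.1  0.5 -0.1]
units [-0.029  0.001  0.674]
29035 [0.434 0.124 0.341] [0.472 0.253 0.42 ]
tips [0.441 0.149 0.341] [0.469 0.229 0.351]
```

Request:
{"method": "move_arm", "body": {
  "increments": [
    [0.35, -0.029, 0.001, 0, 0],
    [0.35, 0, 0, 0.13, 0],
    [0.35, 0, 0, 0.14, 0],
    [0.35, 0, 0, 0.14, 0],
    [0.35, 0, 0, 0.13, 0],
    [0.35, 0, 0, 0.08, 0],
    [0.35, 0, 0, 0.045, 0],
    [0.35, 0, 0, 0, 0]
  ]
}}

```text
t: 28.0
position: [0.4654, 0.1917, 0.0446]
tool_rot: [-0.044, 0.999, -0.0, -0.001]
wrist_force: [-0.1, 0.4, 0.4]
finger_gap: 0.651
grip_force: 0.0
```

Request:
{"method": "move_arm", "body": {
  "increments": [
    [0.52, 0, 0, 0, 0],
    [0.52, 0, 0, 0, 0],
    [0.54, 0, 0, 0, 0],
    [0.54, 0, 0, 0, 0],
    [0.56, 0, 0, 0, 0],
    [0.56, 0, 0, 0, 0],
    [0.56, 0, 0, 0, 0],
    [0.56, 0, 0, 0, 0]
  ]
}}

```text
t: 29.0
position: [0.466, 0.192, 0.0456]
tool_rot: [-0.044, 0.999, 0.0, 0.0]
wrist_force: [-0.7, 0.2, 3.1]
finger_gap: 0.448
grip_force: 7.9
```

Request:
{"method": "move_arm", "body": {
  "increments": [
    [0.57, 0, 0, 0, 0],
    [0.57, 0, 0, 0, 0],
    [0.57, 0, 0, 0, 0],
    [0.57, -0.005, 0, -0.01, 0],
    [0.57, -0.003, 0, -0.01, 0],
    [0.57, -0.005, 0, -0.018, 0],
    [0.57, -0.007, 0, -0.018, 0],
    [0.57, 0, 0, 0, 0]
  ]
}}

```text
t: 30.0
position: [0.4748, 0.1927, 0.0689]
tool_rot: [-0.044, 0.999, 0.0, 0.001]
wrist_force: [0.6, 0.3, -2.5]
finger_gap: 0.433
grip_force: 24.2
```

```bash
python3 - <<'E'
from h import *
st();im,d,c=shot('side');save(im,'s11.png',(60,120,360,340),2.6)
E
```

```text
t 30.0 pos [0.4748 0.1927 0.0689] yaw -175.0 tilt 0.1 gap 0.433 grip 24.2 F [ 0.6  0.3 -2.5]
```

View pics/s11.png

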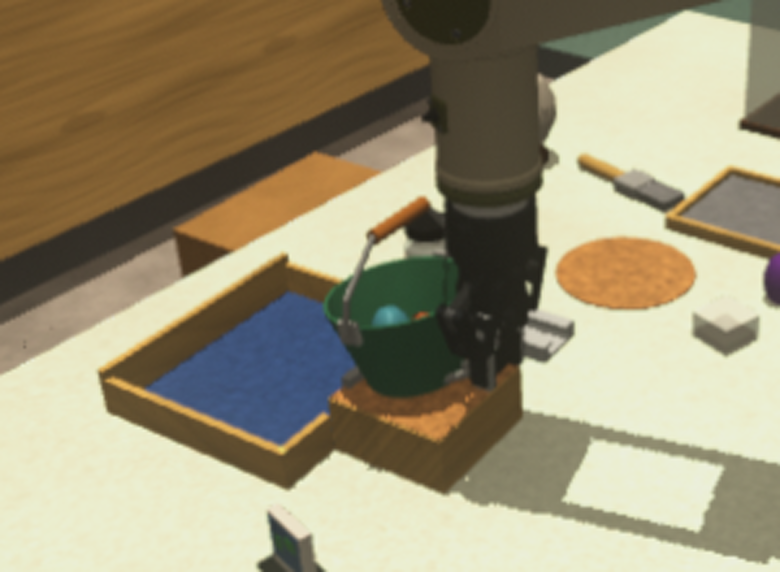

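The pail is tipping cleanly by about 9° about its front rim, with the grip pivoting in the fingers and the bail forward and upright.

Request:
{"method": "move_arm", "body": {
  "increments": [
    [0.566, -0.013, 0, -0.029, 0],
    [0.566, -0.015, 0, -0.028, 0],
    [0.566, -0.018, 0, -0.0265, 0],
    [0.566, -0.02, 0, -0.025, 0],
    [0.566, -0.022, 0, -0.023, 0],
    [0.566, -0.024, 0, -0.021, 0],
    [0.566, -0.026, 0, -0.019, 0],
    [0.566, -0.027, 0, -0.0165, 0]
  ]
}}

```text
t: 31.05
position: [0.5407, 0.1988, 0.1452]
tool_rot: [-0.044, 0.999, 0.0, 0.001]
wrist_force: [-4.7, 0.7, 5.7]
finger_gap: 0.434
grip_force: 25.1
```

Request:
{"method": "move_arm", "body": {
  "increments": [
    [0.566, -0.026, 0, -0.014, 0],
    [0.566, -0.029, 0, -0.0115, 0],
    [0.566, -0.03, 0, -0.009, 0],
    [0.566, -0.031, 0, -0.006, 0],
    [0.566, -0.032, 0, -0.0035, 0],
    [0.566, -0.032, 0, 0, 0],
    [0.566, -0.032, 0, 0.002, 0],
    [0.566, -0.031, 0, 0.005, 0]
  ]
}}

```text
t: 32.05
position: [0.6401, 0.2074, 0.1621]
tool_rot: [-0.044, 0.999, 0.001, 0.004]
wrist_force: [1.8, 1.3, 12.4]
finger_gap: 0.432
grip_force: 26.8
```

```bash
python3 - <<'E'
from h import *
st();im,d,c=shot('side');save(im,'s12.png',(60,120,360,340),2.6)
E
```

```text
t 32.05 pos [0.6401 0.2074 0.1621] yaw -175.0 tilt 0.45 gap 0.432 grip 26.8 F [ 1.8  1.3 12.4]
```

View pics/s12.png

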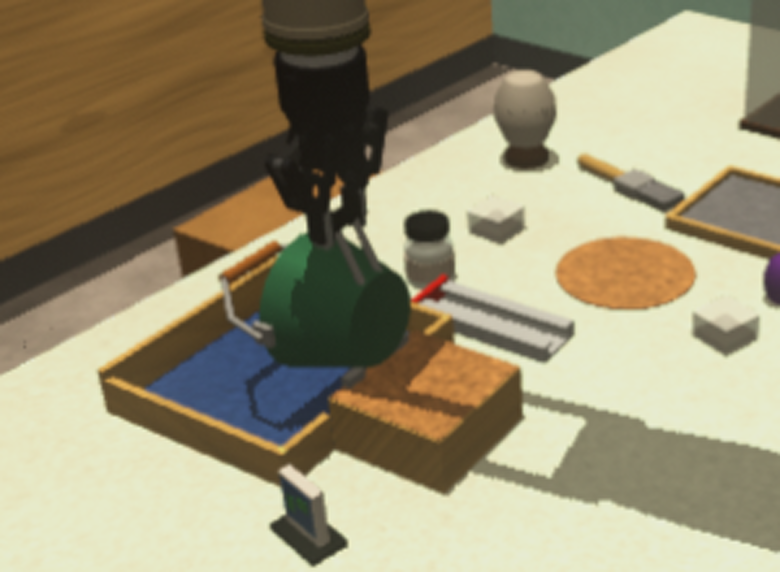

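The pail is at about 90°, its mouth over the tray and the bail hanging forward. The card holder is at (310,520) and looks shifted a little; I'll re-measure it later.

Request:
{"method": "move_arm", "body": {
  "increments": [
    [0.566, -0.031, 0, 0.003, 0],
    [0.566, -0.03, 0, 0.008, 0],
    [0.566, -0.029, 0, 0.011, 0],
    [0.566, -0.018, 0, 0.007, 0],
    [0.566, 0, 0, 0, 0],
    [0.566, 0, 0, 0, 0],
    [0.566, 0, 0, 0, 0],
    [0.566, 0, 0, 0, 0]
  ]
}}

```text
t: 33.1
position: [0.6818, 0.2108, 0.1488]
tool_rot: [-0.044, 0.999, 0.0, 0.003]
wrist_force: [3.3, 0.3, 6.1]
finger_gap: 0.438
grip_force: 26.8
```

```bash
cat > eggs.py <<'E'
from h import *
st()
for n in('side','top'):
    im,d,c=shot(n);P=cloud(c,d)
    for nm,lo,hi in(('blue',(82,50,30),(104,255,255)),('red',(0,120,40),(12,255,255))):
        m=mask(im,lo,hi);q=(m>0)&(P[...,0]>.6)&(P[...,0]<.88)&(P[...,1]>.07)&(P[...,1]<.36)&(P[...,2]<.13)
        for b in big(q.astype(np.uint8),2):
            if b[0][4]>8:print(n,nm,b[0],np.round(np.median(P[b[2]],0),3))
    save(im,f'{n}_{manip.sense()["t"]:.1f}.png',(60,120,360,340) if n=='side' else (140,80,420,290),2.6)
E
python3 eggs.py
```

```text
t 33.1 pos [0.6818 0.2108 0.1488] yaw -175.0 tilt 0.3 gap 0.438 grip 26.8 F [3.3 0.3 6.1]
side blue [160 260  12   9  33] [0.713 0.247 0.023]
side red [130 239  17  21 244] [0.802 0.253 0.045]
```

Request:
{"method": "move_arm", "body": {
  "increments": [
    [0.566, 0.018, 0, -0.007, 0],
    [0.566, 0.029, 0, -0.011, 0],
    [0.566, 0.03, 0, -0.008, 0],
    [0.566, 0.031, 0, -0.003, 0],
    [0.566, 0.031, 0, -0.005, 0],
    [0.566, 0.032, 0, -0.002, 0],
    [0.566, 0.032, 0, 0, 0],
    [0.566, 0.032, 0, 0.0035, 0]
  ]
}}

```text
t: 34.2
position: [0.5862, 0.2024, 0.1598]
tool_rot: [-0.044, 0.999, 0.0, 0.001]
wrist_force: [1.5, 0.9, 0.5]
finger_gap: 0.434
grip_force: 26.5
```

```bash
python3 eggs.py; ls pics
```

```text
t 34.2 pos [0.5862 0.2024 0.1598] yaw -175.0 tilt 0.09 gap 0.434 grip 26.5 F [1.5 0.9 0.5]
side blue [159 249  27  21 303] [0.704 0.235 0.034]
side red [130 239  18  21 265] [0.801 0.252 0.045]
top blue [213 134  21  14 112] [0.71  0.209 0.039]
top red [204 104  12  15 135] [0.808 0.239 0.052]
s11.png
s12.png
s6.png
s8.png
side0.png
side_33.1.png
side_34.2.png
t7.png
top0.png
top_33.2.png
top_34.3.png
w0.png
w1.png
w2.png
w3.png
w4.png
w9.png
```

Request:
{"method": "move_arm", "body": {
  "increments": [
    [0.566, 0.031, 0, 0.006, 0],
    [0.566, 0.03, 0, 0.009, 0],
    [0.566, 0.029, 0, 0.0115, 0],
    [0.566, 0.026, 0, 0.014, 0],
    [0.566, 0.027, 0, 0.0165, 0],
    [0.566, 0.026, 0, 0.019, 0],
    [0.566, 0.024, 0, 0.021, 0],
    [0.566, 0.022, 0, 0.023, 0]
  ]
}}

```text
t: 35.3
position: [0.5002, 0.195, 0.1116]
tool_rot: [-0.044, 0.999, 0.0, 0.0]
wrist_force: [-2.6, -0.5, 4.1]
finger_gap: 0.437
grip_force: 27.2
```

Request:
{"method": "move_arm", "body": {
  "increments": [
    [0.566, 0.02, 0, 0.025, 0],
    [0.566, 0.018, 0, 0.0265, 0],
    [0.566, 0.015, 0, 0.028, 0],
    [0.566, 0.013, 0, 0.029, 0],
    [0.566, 0.007, 0, 0.018, 0],
    [0.566, 0.005, 0, 0.018, 0],
    [0.566, 0.003, 0, 0.006, 0],
    [0.566, 0, 0, 0, 0]
  ]
}}

```text
t: 36.3
position: [0.4682, 0.192, 0.0512]
tool_rot: [-0.044, 0.999, 0.0, 0.0]
wrist_force: [-1.0, -0.3, 0.2]
finger_gap: 0.436
grip_force: 27.0
```

Request:
{"method": "move_arm", "body": {
  "increments": [
    [0.566, 0.002, 0, 0.005, 0],
    [0.566, 0, 0, 0.005, 0],
    [0.566, 0, 0, 0.004, 0],
    [0.566, 0, 0, 0, 0],
    [0.566, 0, 0, 0, 0],
    [0.566, 0, 0, 0, 0],
    [0.566, 0, 0, 0, 0],
    [0.566, 0, 0, 0, 0]
  ]
}}

```text
t: 37.3
position: [0.4671, 0.192, 0.0455]
tool_rot: [-0.044, 0.999, 0.0, -0.0]
wrist_force: [-0.8, -0.2, 0.3]
finger_gap: 0.437
grip_force: 27.0
```

Request:
{"method": "move_arm", "body": {
  "increments": [
    [0.35, 0, 0, 0, 0],
    [0.35, 0, 0, 0, 0],
    [0.35, 0, 0, -0.05, 0],
    [0.35, 0, 0, -0.12, 0],
    [0.35, 0, 0, -0.14, 0],
    [0.2, 0, 0, -0.14, 0],
    [0, 0, 0, -0.14, 0.055],
    [0, 0, 0, -0.1, 0.055]
  ]
}}

```text
t: 38.3
position: [0.4676, 0.1921, 0.3248]
tool_rot: [0.132, 0.991, 0.001, 0.002]
wrist_force: [0.7, 1.0, -0.2]
finger_gap: 0.999
grip_force: 0.0
```

Request:
{"method": "move_arm", "body": {
  "increments": [
    [0, 0, 0, 0, 0.0555],
    [0, 0, 0, 0, 0.0555],
    [0, 0, 0, 0, 0.0555],
    [0, 0, 0, 0, 0.0555],
    [0, 0, 0, 0, 0.0555],
    [0, 0, 0, 0, 0.0555],
    [0, 0, 0, 0, 0.0555],
    [0, 0, 0, 0, 0]
  ]
}}

```text
t: 39.3
position: [0.4671, 0.192, 0.3215]
tool_rot: [0.673, 0.739, 0.0, 0.0]
wrist_force: [0.3, 0.1, 0.3]
finger_gap: 0.996
grip_force: 0.0
```

```bash
cat > pail.py <<'E'
from h import *
import pickle,sys
st();im,d,c=shot('wrist');P=cloud(c,d);np.savez('/tmp/wp',im=im,d=d);pickle.dump(c,open('/tmp/wp.pk','wb'));save(im,'wp_%d.png'%(manip.sense()['t']*10))
x0,y0,zr=map(float,sys.argv[1:4])
near=(np.hypot(P[...,0]-x0,P[...,1]-y0)<.12)
m=(mask(im,(50,60,10),(85,255,255))>0)&near&(abs(P[...,2]-zr)<.006);q=P[m];print('rim',len(q),np.round(np.percentile(q,[.5,99.5],axis=0),4).tolist())
m=(mask(im,(3,100,30),(20,255,255))>0)&near&(P[...,2]>zr+.02)&(P[...,2]<zr+.11)
s,ce,l=big(m.astype(np.uint8),1)[0];q=P[l];r=cv2.minAreaRect(q[:,:2].astype(np.float32));print('bail',len(q),np.round(np.median(q,0),4),'z',np.round(np.percentile(q[:,2],[5,95]),4),r)
E
python3 pail.py .563 .2 .144
```

```text
t 39.3 pos [0.4671 0.192  0.3215] yaw 95.34 tilt 0.01 gap 0.996 grip 0.0 F [0.3 0.1 0.3]
rim 1670 [[0.4936, 0.1348, 0.1381], [0.6258, 0.2644, 0.1467]]
bail 1179 [0.5398 0.1998 0.2217] z [0.2178 0.2235] ((0.541359543800354, 0.19610461592674255), (0.014057542197406292, 0.07689536362886429), 5.378619194030762)
```

Request:
{"method": "move_arm", "body": {
  "increments": [
    [0.4, -0.002, 0.093, 0, 0],
    [0.4, -0.003, 0.0925, 0, 0],
    [0.4, 0, 0, 0.1, 0],
    [0.4, 0, 0, 0.12, 0],
    [0.4, 0, 0, 0.1, 0],
    [0.4, 0, 0, 0.054, 0],
    [1, 0, 0, 0, 0],
    [1, 0, 0, 0, 0]
  ]
}}

```text
t: 40.35
position: [0.5419, 0.197, 0.1733]
tool_rot: [0.673, 0.739, 0.001, 0.0]
wrist_force: [-0.4, -0.2, 0.8]
finger_gap: 0.178
grip_force: 0.3
```

Request:
{"method": "move_arm", "body": {
  "increments": [
    [1, 0, 0, 0, 0],
    [1, 0, 0, 0, 0],
    [1, 0, 0, 0, 0],
    [1, 0, 0, -0.02, 0],
    [1, 0, 0, -0.04, 0],
    [1, 0, 0, -0.04, 0],
    [1, 0, 0, -0.03, 0],
    [1, 0, 0, 0, 0]
  ]
}}

```text
t: 41.35
position: [0.5421, 0.1971, 0.2258]
tool_rot: [0.674, 0.739, 0.001, 0.001]
wrist_force: [-0.3, 0.1, -2.6]
finger_gap: 0.14
grip_force: 58.7
```

```bash
python3 pail.py .563 .2 .19
```

```text
t 41.35 pos [0.5421 0.1971 0.2258] yaw 95.28 tilt 0.17 gap 0.14 grip 58.7 F [-0.3  0.1 -2.6]
rim 3570 [[0.4946, 0.143, 0.1841], [0.6234, 0.2627, 0.196]]
bail 4259 [0.5423 0.2044 0.2743] z [0.2707 0.2759] ((0.545131504535675, 0.18021467328071594), (0.017265450209379196, 0.10993454605340958), 8.364659309387207)
```

```bash
python3 - <<'E'
from h import *
for n in('top','side'):
    im,d,c=shot(n);P=cloud(c,d)
    m=(mask(im,(5,50,40),(25,255,255))>0)&(np.hypot(P[...,0]-.56,P[...,1]+.15)<.11)&(P[...,2]<.02)
    s,ce,l=big(m.astype(np.uint8),1)[0];cn=max(cv2.findContours(l.astype(np.uint8),0,1)[0],key=len);W=plane(c,cn.reshape(-1,2),.003)[:,:2]
    print(n,s,np.round(cv2.minEnclosingCircle(W.astype(np.float32))[0],4),cv2.minEnclosingCircle(W.astype(np.float32))[1],cv2.fitEllipse(W.astype(np.float32)))
# card
    m=(P[...,2]>.004)&(P[...,2]<.08)&(np.hypot(P[...,0]-.53,P[...,1]-.4)<.1)
    for s,ce,l in big(m.astype(np.uint8),2):
        q=P[l];print('card',s,np.round(np.median(q,0),3),cv2.minAreaRect(q[:,:2].astype(np.float32)),np.round(q[:,2].max(),3))
    if n=='side': save(im,'card_side.png',(120,270,250,380),3)
E
```

```text
top [ 302  164   48   48 1770] [ 0.5673 -0.1497] 0.08075132966041565 ((0.5665770173072815, -0.14958594739437103), (0.15649224817752838, 0.15782970190048218), 101.29094696044922)
card [164 184  14  17 170] [0.539 0.359 0.03 ] ((0.5374460816383362, 0.3580320477485657), (0.0348806232213974, 0.053754713386297226), 64.00696563720703) 0.067
card [179 205   2   1   2] [0.499 0.337 0.005] ((0.4985041618347168, 0.3365907073020935), (0.0030058936681598425, 0.0), 92.86482238769531) 0.006
side [ 273  210   55   29 1253] [ 0.5662 -0.1485] 0.08347498625516891 ((0.5664982795715332, -0.148352712392807), (0.16020797193050385, 0.1613367795944214), 41.282535552978516)
card [164 299  30  38 578] [0.535 0.371 0.025] ((0.5440992116928101, 0.3649769127368927), (0.037080440670251846, 0.06733866780996323), 79.19027709960938) 0.065
card [168 294   2   3   3] [0.603 0.333 0.038] ((0.6033594012260437, 0.3329645097255707), (0.0032833574805408716, 0.0012351246550679207), 21.187387466430664) 0.042
```

Request:
{"method": "move_arm", "body": {
  "increments": [
    [1, -0.05, -0.005, 0, 0],
    [1, -0.1, -0.009, 0, 0],
    [1, -0.12, -0.009, 0, 0],
    [1, -0.12, -0.009, 0, 0],
    [1, -0.12, -0.009, 0, 0],
    [1, -0.12, -0.009, 0, 0],
    [1, -0.12, -0.009, 0, 0],
    [1, -0.08, -0.005, 0, 0]
  ]
}}

```text
t: 42.5
position: [0.5451, -0.1393, 0.2233]
tool_rot: [0.675, 0.738, -0.001, -0.0]
wrist_force: [-0.3, 0.7, -3.3]
finger_gap: 0.14
grip_force: 58.6
```

Request:
{"method": "move_arm", "body": {
  "increments": [
    [1, -0.038, 0, 0, 0],
    [1, 0, 0, 0, 0],
    [1, 0, 0, 0, 0],
    [1, 0, 0, 0, 0],
    [1, 0, 0, 0.04, 0],
    [1, 0, 0, 0.06, 0],
    [1, 0, 0, 0.06, 0],
    [1, 0, 0, 0, 0]
  ]
}}

```text
t: 43.5
position: [0.5454, -0.15, 0.1563]
tool_rot: [0.674, 0.739, -0.001, -0.003]
wrist_force: [-0.1, 0.2, -3.6]
finger_gap: 0.142
grip_force: 58.7
```

```bash
python3 pail.py .5665 -.149 .13
```

```text
t 43.5 pos [ 0.5454 -0.15    0.1563] yaw 95.31 tilt 0.35 gap 0.142 grip 58.7 F [-0.1  0.2 -3.6]
rim 3045 [[0.4965, -0.2046, 0.124], [0.6285, -0.0815, 0.1307]]
bail 4188 [ 0.546  -0.1422  0.2049] z [0.2012 0.2064] ((0.5488156080245972, -0.16647586226463318), (0.01609218120574951, 0.10907518863677979), 7.796023368835449)
```

Request:
{"method": "move_arm", "body": {
  "increments": [
    [1, 0, 0.009, 0.03, 0],
    [1, 0, 0, 0.04, 0],
    [1, 0, 0, 0.02, 0],
    [1, 0, 0, 0.008, 0],
    [1, 0, 0, 0.004, 0],
    [1, 0, 0, 0, 0],
    [1, 0, 0, 0, 0],
    [1, 0, 0, 0, 0]
  ]
}}

```text
t: 44.55
position: [0.5514, -0.151, 0.1194]
tool_rot: [0.674, 0.739, 0.0, 0.0]
wrist_force: [-0.4, 0.6, -3.3]
finger_gap: 0.143
grip_force: 58.7
```

Not yet down: still about 4 mm to go.

Request:
{"method": "move_arm", "body": {
  "increments": [
    [1, 0, 0, 0.005, 0],
    [1, 0, 0, 0, 0],
    [1, 0, 0, 0.004, 0],
    [1, 0, 0, 0, 0],
    [1, 0, 0, 0.003, 0],
    [1, 0, 0, 0, 0],
    [1, 0, 0, 0, 0],
    [1, 0, 0, 0, 0]
  ]
}}

```text
t: 45.55
position: [0.5521, -0.1512, 0.1164]
tool_rot: [0.674, 0.739, 0.0, 0.001]
wrist_force: [-2.4, 1.6, 12.5]
finger_gap: 0.138
grip_force: 60.3
```

Request:
{"method": "move_arm", "body": {
  "increments": [
    [1, 0, 0, -0.006, 0],
    [0.5, 0, 0, 0, 0],
    [0.5, 0, 0, 0, 0],
    [0.5, 0, 0, 0, 0],
    [0.5, 0, 0, -0.08, 0],
    [0.4, 0, 0, -0.12, 0],
    [0.2, 0, 0, -0.12, 0],
    [0, 0.05, -0.1, -0.12, 0]
  ]
}}

```text
t: 46.55
position: [0.5118, -0.1358, 0.2909]
tool_rot: [0.674, 0.739, -0.0, -0.001]
wrist_force: [-0.7, 0.1, 0.8]
finger_gap: 0.98
grip_force: 0.0
```

```bash
python3 pail.py .5665 -.149 .086; python3 - <<'E'
from h import *
want([.45,.30,.32])
E
```

```text
t 46.55 pos [ 0.5118 -0.1358  0.2909] yaw 95.26 tilt 0.06 gap 0.98 grip 0.0 F [-0.7  0.1  0.8]
rim 1411 [[0.5026, -0.2129, 0.0801], [0.6338, -0.0835, 0.0897]]
bail 909 [ 0.5503 -0.149   0.1651] z [0.1619 0.1668] ((0.551286518573761, -0.15222162008285522), (0.013911147601902485, 0.07785922288894653), 5.116138935089111)
t 46.6 pos [ 0.5102 -0.1347  0.2996] yaw 95.3 tilt 0.42 gap 1.005 grip 0.0 F [ 4.8 -0.7  6.6]
units [ 1.096 -0.049 -0.055]
```

Request:
{"method": "move_arm", "body": {
  "increments": [
    [0, 0.12, 0.015, -0.02, 0],
    [0, 0.14, 0.015, -0.02, 0],
    [0, 0.14, 0.015, -0.02, 0],
    [0, 0.14, 0.015, 0, 0],
    [0, 0.14, 0.015, 0, 0],
    [0, 0.13, 0.015, 0, 0],
    [0, 0.07, 0.01, 0, 0],
    [0, 0, 0, 0, 0]
  ]
}}

```text
t: 47.6
position: [0.5185, 0.2207, 0.3139]
tool_rot: [0.673, 0.74, -0.0, -0.0]
wrist_force: [0.1, -0.2, 0.9]
finger_gap: 0.996
grip_force: 0.0
```

```bash
cat > card.py <<'E'
from h import *
import pickle
st();im,d,c=shot('wrist');P=cloud(c,d);np.savez('/tmp/wc',im=im,d=d);pickle.dump(c,open('/tmp/wc.pk','wb'));save(im,'wc_%d.png'%(manip.sense()['t']*10))
Q=P.copy()
near=(np.hypot(P[...,0]-.54,P[...,1]-.365)<.09)
for a,b in((.004,.012),(.03,.058),(.052,.072)):
    m=near&(P[...,2]>a)&(P[...,2]<b);
    if m.sum()<10: continue
    s,ce,l=big(m.astype(np.uint8),1)[0];q=P[l];print('card',a,len(q),np.round(np.median(q,0),4),cv2.minAreaRect(q[:,:2].astype(np.float32)))
# rail
m=(abs(P[...,0]-.62)<.12)&(abs(P[...,1]-.025)<.05)&(P[...,2]>.012)&(P[...,2]<.03)
s,ce,l=big(m.astype(np.uint8),1)[0];q=P[l];r=cv2.minAreaRect(q[:,:2].astype(np.float32));print('rail',len(q),r,np.round(cv2.boxPoints(r),4).tolist(),np.median(q[:,2]))
rm=(mask(im,(0,150,60),(10,255,255))>0)&(abs(P[...,0]-.69)<.06)&(abs(P[...,1]-.03)<.06)
if rm.any():
    s,ce,l=big(rm.astype(np.uint8),1)[0];q=P[l];r=cv2.minAreaRect(np.argwhere(l)[:,::-1].astype(np.float32));print('stop',s,np.round(np.median(q,0),4),np.round(plane(c,cv2.boxPoints(r),.024),4).tolist())
# slot/channel floor between the lips
m=(abs(P[...,0]-.62)<.08)&(abs(P[...,1]-.025)<.03)&(P[...,2]<.009)
for s,ce,l in big(m.astype(np.uint8),4):
    q=P[l];print('low',len(q),cv2.minAreaRect(q[:,:2].astype(np.float32)),np.round(np.median(q[:,2]),4))
E
python3 card.py
```

```text
t 47.6 pos [0.5185 0.2207 0.3139] yaw 95.46 tilt 0.05 gap 0.996 grip 0.0 F [ 0.1 -0.2  0.9]
card 0.004 663 [0.5423 0.3549 0.007 ] ((0.5469851493835449, 0.36375096440315247), (0.03681300953030586, 0.0641014501452446), 80.15962219238281)
card 0.03 175 [0.6118 0.325  0.04  ] ((0.6160352230072021, 0.3209538161754608), (0.016911588609218597, 0.02429828979074955), 4.847311496734619)
card 0.052 507 [0.5466 0.363  0.0617] ((0.5470157861709595, 0.36360546946525574), (0.0137149877846241, 0.05028316751122475), 79.71305847167969)
rail 1090 ((0.620389997959137, 0.046364426612854004), (0.16823484003543854, 0.019041335210204124), 5.125544548034668) [[0.5357999801635742, 0.04830000177025795], [0.5375000238418579, 0.029400000348687172], [0.7049999833106995, 0.04439999908208847], [0.7032999992370605, 0.06340000033378601]] 0.01876488006633814
stop [374 265   7  10  35] [0.6985 0.0607 0.0228] [[0.6891, 0.0707, 0.024], [0.6964, 0.0733, 0.024], [0.7037, 0.0555, 0.024], [0.6964, 0.0529, 0.024]]
low 1066 ((0.6181062459945679, 0.016197824850678444), (0.15780678391456604, 0.024223357439041138), 5.353114128112793) 0.0039
low 201 ((0.5795028209686279, 0.05276333540678024), (0.0779675841331482, 0.0064022354781627655), 2.8321361541748047) 0.0014
low 1 ((0.6237697005271912, 0.054848674684762955), (0.0, 0.0), 0.0) -0.001
low 1 ((0.6209574341773987, 0.05462084710597992), (0.0, 0.0), 0.0) 0.0062
```

Request:
{"method": "move_arm", "body": {
  "increments": [
    [0, 0, 0, 0, -0.059],
    [0, 0, 0, 0, -0.059],
    [0, 0, 0, 0, -0.059],
    [0, 0, 0, 0, -0.059],
    [0, 0, 0, 0, -0.059],
    [0, 0, 0, 0, -0.059],
    [0, 0, 0, 0, -0.059],
    [0.3, 0, 0, 0, 0]
  ]
}}

```text
t: 48.65
position: [0.5192, 0.2174, 0.3145]
tool_rot: [0.092, 0.996, -0.0, 0.0]
wrist_force: [0.4, -0.3, -0.1]
finger_gap: 0.814
grip_force: 0.0
```

```bash
python3 - <<'E'
from h import *
want([.547,.3637,.004])
E
```

```text
t 48.65 pos [0.5192 0.2174 0.3145] yaw 169.46 tilt 0.02 gap 0.814 grip 0.0 F [ 0.4 -0.3 -0.1]
units [-0.001  0.372  0.776]
```

Request:
{"method": "move_arm", "body": {
  "increments": [
    [0.4, 0, 0.124, 0, 0],
    [0.4, 0, 0.124, 0, 0],
    [0.4, 0, 0.124, 0, 0],
    [0.4, 0, 0, 0.13, 0],
    [0.4, 0, 0, 0.13, 0],
    [0.4, 0, 0, 0.12, 0],
    [0.4, 0, 0, 0.08, 0],
    [0.4, 0, 0, 0, 0]
  ]
}}

```text
t: 49.65
position: [0.5437, 0.363, 0.1266]
tool_rot: [0.093, 0.996, -0.002, -0.003]
wrist_force: [0.4, -0.4, -0.4]
finger_gap: 0.601
grip_force: 0.0
```

```bash
python3 card.py 2>/dev/null | head -5; python3 - <<'E'
from h import *
want([.547,.3637,.004])
E
```

```text
t 49.65 pos [0.5437 0.363  0.1266] yaw 169.35 tilt 0.4 gap 0.601 grip 0.0 F [ 0.4 -0.4 -0.4]
card 0.004 1516 [0.5399 0.367  0.007 ] ((0.546441376209259, 0.3632471561431885), (0.035664528608322144, 0.06411106884479523), 80.2452163696289)
card 0.03 402 [0.6101 0.3251 0.0395] ((0.6156742572784424, 0.3205276429653168), (0.018417632207274437, 0.025509925559163094), 4.25756311416626)
card 0.052 982 [0.5439 0.364  0.0617] ((0.5463435649871826, 0.3635288178920746), (0.012960143387317657, 0.04968072474002838), 79.9555435180664)
rail 2399 ((0.668742835521698, 0.04393789917230606), (0.06418724358081818, 0.15519507229328156), 62.89463424682617) [[0.5849999785423279, 0.050700001418590546], [0.7232000231742859, -0.019999999552965164], [0.7523999810218811, 0.03720000013709068], [0.614300012588501, 0.10790000110864639]] 0.019015539422616523
t 49.7 pos [0.5453 0.364  0.1296] yaw 169.4 tilt 0.15 gap 0.598 grip 0.0 F [ 0.1 -0.4  1.1]
units [-0.005  0.001  0.314]
```

Request:
{"method": "move_arm", "body": {
  "increments": [
    [0.4, -0.003, 0, 0.11, 0],
    [0.4, 0, 0, 0.11, 0],
    [0.4, 0, 0, 0.08, 0],
    [0.4, 0, 0, 0.005, 0],
    [0.4, 0, 0, 0, 0],
    [1, 0, 0, 0, 0],
    [1, 0, 0, 0, 0],
    [1, 0, 0, 0, 0]
  ]
}}

```text
t: 50.7
position: [0.548, 0.3653, 0.01]
tool_rot: [0.091, 0.996, 0.001, 0.001]
wrist_force: [0.5, -0.9, 6.2]
finger_gap: 0.13
grip_force: 61.2
```

Request:
{"method": "move_arm", "body": {
  "increments": [
    [1, 0, 0, 0, 0],
    [1, 0, 0, 0, 0],
    [1, 0, 0, -0.05, 0],
    [1, 0, 0, -0.12, 0],
    [1, 0, 0, -0.14, 0],
    [1, 0, 0, -0.1, -0.043],
    [1, 0, 0, 0, -0.043],
    [1, 0, 0, 0, 0]
  ]
}}

```text
t: 51.7
position: [0.5471, 0.3651, 0.174]
tool_rot: [-0.044, 0.999, 0.0, 0.001]
wrist_force: [-0.3, 0.3, -1.5]
finger_gap: 0.129
grip_force: 60.3
```

```bash
python3 - <<'E'
from h import *
# mouth (.5387,.0164), yaw 5.2; card centre 45 mm before the mouth
a=np.radians(5.2);x=np.array([np.cos(a),np.sin(a)]);m=np.array([.5387,.0164])
print(m-.045*x, m+.128*x); want([*(m-.045*x),.16])
im,d,c=shot('top');P=cloud(c,d);q=P[(P[...,2]>.06)&(P[...,2]<.09)&(np.hypot(P[...,0]-.74,P[...,1]+.02)<.06)];print('jar',np.round(q.mean(0),3),np.round(q.min(0),3),len(q))
E
```

```text
[0.4938852  0.01232153] [0.6661732  0.02800097]
t 51.7 pos [0.5471 0.3651 0.174 ] yaw -174.94 tilt 0.09 gap 0.129 grip 60.3 F [-0.3  0.3 -1.5]
units [ 0.21  -0.867  0.034]
jar [ 0.741 -0.014  0.074] [ 0.718 -0.038  0.06 ] 191
```

Request:
{"method": "move_arm", "body": {
  "increments": [
    [1, 0.026, -0.09, 0, 0],
    [1, 0.027, -0.12, 0, 0],
    [1, 0.027, -0.12, 0, 0],
    [1, 0.027, -0.12, 0, 0],
    [1, 0.026, -0.12, 0, 0],
    [1, 0.026, -0.12, 0, 0],
    [1, 0.026, -0.1, 0, 0],
    [1, 0.025, -0.077, 0, 0]
  ]
}}

```text
t: 52.75
position: [0.4929, 0.0104, 0.1716]
tool_rot: [-0.042, 0.999, 0.0, -0.001]
wrist_force: [0.0, -0.5, -0.2]
finger_gap: 0.127
grip_force: 60.2
```

Request:
{"method": "move_arm", "body": {
  "increments": [
    [1, 0, 0, 0, 0],
    [1, 0, 0, 0.1, 0],
    [1, 0, 0, 0.1, 0],
    [1, 0, 0, 0.1, 0],
    [1, 0, 0, 0.04, 0],
    [1, 0, 0, 0, 0],
    [1, 0, 0, 0, 0],
    [1, 0, 0, 0, 0]
  ]
}}

```text
t: 53.75
position: [0.4956, 0.0119, 0.0383]
tool_rot: [-0.044, 0.999, -0.0, 0.002]
wrist_force: [1.0, 1.7, -0.8]
finger_gap: 0.128
grip_force: 60.3
```

```bash
cat > c2.py <<'E'
from h import *
want([.494,.0123,.0165]);M=R.from_quat(manip.sense()['tool_rot']).as_matrix()
p=manip.sense()['position']
a=np.radians(5.2)
for n in('side','wrist','top'):
    im,d,c=shot(n);P=cloud(c,d)
    u=(P[...,0]-.5387)*np.cos(a)+(P[...,1]-.0164)*np.sin(a);v=-(P[...,0]-.5387)*np.sin(a)+(P[...,1]-.0164)*np.cos(a);z=P[...,2]
    b=(abs(v)<.035)&(u>-.1)&(u<-.002)
    dk=b&(im.max(2)<70)&(z>.002)&(z<.05)
    if dk.sum()>5: print(n,'dark foot',dk.sum(),'u',np.round(np.percentile(u[dk],[2,98]),4),'v',np.round(np.percentile(v[dk],[2,98]),4),'z',np.round(np.percentile(z[dk],[2,50,98]),4))
    wt=b&(im.min(2)>90)&(z>.03)&(z<.11)
    if wt.sum()>5: print(n,'white',wt.sum(),'u',np.round(np.percentile(u[wt],[2,98]),4),'v',np.round(np.percentile(v[wt],[2,98]),4),'z',np.round(np.percentile(z[wt],[2,98]),4))
    lp=(z>.016)&(z<.022)&(u>0)&(u<.155)&(abs(v)<.04)
    if lp.sum()>20:
        h=np.histogram(v[lp],bins=np.arange(-.036,.037,.003));print(n,'lips',lp.sum(),'u',np.round(np.percentile(u[lp],[1,99]),3),h[0],z[lp].mean())
    save(im,f'c_{n}_%d.png'%(manip.sense()['t']*10),(200,180,330,290) if n=='side' else None,4 if n=='side' else 1)
E
python3 c2.py
```

```text
t 53.75 pos [0.4956 0.0119 0.0383] yaw -174.91 tilt 0.18 gap 0.128 grip 60.3 F [ 1.   1.7 -0.8]
units [0.004 0.001 0.054]
side dark foot 134 u [-0.0769 -0.0163] v [-0.0113  0.0206] z [0.0302 0.0362 0.0493]
side white 21 u [-0.0711 -0.0155] v [-0.0014  0.0098] z [0.0367 0.0925]
side lips 400 u [0.001 0.153] [ 0  1 14 27 23 31 26 35 46  7  0  0  0  0  0  0  6 19 35 27 29 19 33 21] 0.019780534482151974
wrist dark foot 2661 u [-0.0764 -0.0358] v [-0.0188  0.0158] z [0.0328 0.0351 0.0366]
wrist white 2046 u [-0.0676 -0.0212] v [-0.0201  0.0032] z [0.0889 0.1045]
wrist lips 167 u [0.001 0.074] [  0   0   0   0   0   0  50 108   0   0   0   0   0   0   0   0   4   0
   0   0   0   0   5   0] 0.01894174951405554
top dark foot 6 u [-0.0783 -0.0698] v [-0.0243  0.0287] z [0.0022 0.0168 0.0356]
top lips 202 u [0.066 0.154] [ 0  0 13 18 24 22 18 15  0  0  0  0  0  0  0  0 11 15 16 15 16 18  1  0] 0.018785859801973014
```

Request:
{"method": "move_arm", "body": {
  "increments": [
    [1, 0, 0.004, 0.03, 0],
    [1, 0, 0, 0.025, 0],
    [1, 0, 0, 0, 0],
    [1, 0, 0, 0, 0],
    [1, -0.02, 0, 0, 0],
    [1, -0.03, 0, 0, 0],
    [1, -0.03, 0, 0, 0],
    [1, 0, 0, 0, 0]
  ]
}}

```text
t: 54.9
position: [0.5271, 0.0164, 0.0147]
tool_rot: [-0.045, 0.999, -0.0, 0.0]
wrist_force: [-0.0, -1.0, -1.8]
finger_gap: 0.126
grip_force: 60.3
```

```bash
sed -i 's/u<-.002/u<.02/' c2.py; python3 c2.py
```

```text
t 54.9 pos [0.5271 0.0164 0.0147] yaw -174.89 tilt 0.05 gap 0.126 grip 60.3 F [-0.  -1.  -1.8]
units [ 0.083 -0.003 -0.005]
side dark foot 192 u [-0.0454  0.0062] v [-0.0092  0.021 ] z [0.007  0.0162 0.0482]
side white 22 u [-0.0375  0.0098] v [-0.0001  0.0114] z [0.0373 0.0697]
side lips 372 u [0.002 0.153] [ 0  2 14 17 19 25 21 31 33  1  0  0  0  2  4  1  6 30 25 33 29 27 32 18] 0.01964000516788463
wrist dark foot 3281 u [-0.0452  0.0005] v [-0.0252  0.027 ] z [0.0052 0.0115 0.0487]
wrist white 1861 u [-0.0356  0.0103] v [-0.0188  0.0047] z [0.0654 0.0858]
wrist lips 419 u [0.    0.079] [  0   0 102  60   6   0   0  14   0   0   0   0   0   0   0   0   3   0
   0   3  56 128  47   0] 0.018796644688896656
top dark foot 30 u [-0.0454 -0.036 ] v [-0.0172  0.0179] z [0.0032 0.01   0.0146]
top lips 109 u [0.104 0.154] [ 0  0 10 12  9 10  6  9  0  0  0  0  0  0  0  0  7 12 10  4 11  9  0  0] 0.018678718711220354
```

Request:
{"method": "move_arm", "body": {
  "increments": [
    [1, -0.03, 0, -0.003, 0],
    [1, -0.045, 0, 0, 0],
    [1, -0.05, 0, 0, 0],
    [1, -0.05, 0, 0, 0],
    [1, -0.05, 0, 0, 0],
    [1, -0.05, 0, 0, 0],
    [1, -0.03, 0, 0, 0],
    [1, -0.015, 0, 0, 0]
  ]
}}

```text
t: 56.05
position: [0.6542, 0.0279, 0.0155]
tool_rot: [-0.044, 0.999, 0.0, 0.0]
wrist_force: [0.5, -0.0, -2.4]
finger_gap: 0.129
grip_force: 60.2
```

Request:
{"method": "move_arm", "body": {
  "increments": [
    [1, -0.015, 0, 0, 0],
    [1, -0.01, 0, 0, 0],
    [1, -0.005, 0, 0, 0],
    [1, -0.003, 0, 0, 0],
    [1, 0, 0, 0, 0],
    [1, 0, 0, 0, 0],
    [1, 0, 0, 0, 0],
    [1, 0, 0, 0, 0]
  ]
}}

```text
t: 57.05
position: [0.6664, 0.0289, 0.0156]
tool_rot: [-0.044, 0.999, -0.0, -0.0]
wrist_force: [-0.1, 0.8, -0.9]
finger_gap: 0.127
grip_force: 60.2
```

Request:
{"method": "move_arm", "body": {
  "increments": [
    [1, -0.004, 0, 0, 0],
    [1, -0.003, 0, 0, 0],
    [1, -0.003, 0, 0, 0],
    [1, 0, 0, 0, 0],
    [1, 0, 0, 0, 0],
    [1, 0, 0, 0, 0],
    [1, 0, 0, 0, 0],
    [1, 0, 0, 0, 0]
  ]
}}

```text
t: 58.05
position: [0.6675, 0.0291, 0.015]
tool_rot: [-0.044, 0.999, -0.0, -0.003]
wrist_force: [-12.6, -0.3, 6.3]
finger_gap: 0.131
grip_force: 61.5
```

Request:
{"method": "move_arm", "body": {
  "increments": [
    [1, 0.002, 0, 0.002, 0],
    [0.75, 0, 0, 0, 0],
    [0.7, 0, 0, 0, 0],
    [0.7, 0, 0, 0, 0],
    [0.7, 0, 0, -0.05, 0],
    [0.7, 0, 0, -0.12, 0],
    [0.7, 0, 0, -0.14, 0],
    [0.7, 0.1, 0, -0.14, 0]
  ]
}}

```text
t: 59.05
position: [0.6348, 0.026, 0.1935]
tool_rot: [-0.045, 0.999, -0.0, 0.002]
wrist_force: [0.7, -0.1, -0.1]
finger_gap: 0.3
grip_force: 0.0
```

Request:
{"method": "move_arm", "body": {
  "increments": [
    [0.5, 0.14, 0, 0, 0],
    [0.5, 0.14, 0, 0, 0],
    [0.5, 0.1, 0, 0, 0],
    [0.5, 0, 0, 0, 0],
    [0.5, 0, 0, 0, 0],
    [0.5, 0, 0, 0, 0],
    [0.5, 0, 0, 0, 0],
    [0.5, 0, 0, 0, 0]
  ]
}}

```text
t: 60.05
position: [0.4823, 0.0125, 0.1894]
tool_rot: [-0.045, 0.999, 0.0, -0.0]
wrist_force: [0.1, 0.4, 0.2]
finger_gap: 0.499
grip_force: 0.0
```

```bash
python3 - <<'E'
from h import *
st();a=np.radians(5.2)
for n in('side','top','wrist'):
    im,d,c=shot(n);P=cloud(c,d)
    u=(P[...,0]-.5387)*np.cos(a)+(P[...,1]-.0164)*np.sin(a);v=-(P[...,0]-.5387)*np.sin(a)+(P[...,1]-.0164)*np.cos(a);z=P[...,2]
    m=(abs(v)<.03)&(u>0)&(u<.2)&(z>.035)&(z<.08)
    if m.sum()>8:
        t=m&(z>.058);print(n,m.sum(),'u',np.round(np.percentile(u[m],[2,98]),4),'v',np.round(np.percentile(v[t],[2,98]),4),'z',np.round(np.percentile(z[m],98),4))
        r=cv2.minAreaRect(np.c_[u[t],v[t]].astype(np.float32)) if t.sum()>8 else None;print(r)
    r=(mask(im,(0,150,60),(10,255,255))>0)&(abs(u-.164)<.02)&(abs(v)<.05)
    if r.any():print(n,'stop u',np.round(np.percentile(u[r],[2,98]),4))
    if n=='side':save(im,'final_side.png',s=1.4)
    q=P[(mask(im,(50,60,10),(85,255,255))>0)&(abs(z-.087)<.006)&(np.hypot(P[...,0]-.567,P[...,1]+.149)<.1)]
    if len(q)>20:print(n,'pail',np.round(np.percentile(q,[1,99],axis=0),3).tolist())
E
python3 eggs.py
```

```text
t 60.05 pos [0.4823 0.0125 0.1894] yaw -174.89 tilt 0.04 gap 0.499 grip 0.0 F [0.1 0.4 0.2]
side 301 u [0.101  0.1989] v [-0.0291  0.0115] z 0.0761
((0.1517665833234787, -0.005645323544740677), (0.025723978877067566, 0.10419902205467224), 70.46011352539062)
side stop u [0.1545 0.165 ]
side pail [[0.5, -0.214, 0.081], [0.631, -0.081, 0.092]]
top 84 u [0.1032 0.1962] v [-0.0295  0.0056] z 0.0735
((0.15223272144794464, -0.006939852610230446), (0.022578610107302666, 0.09849829226732254), 72.86198425292969)
top stop u [0.159  0.1636]
top pail [[0.504, -0.213, 0.081], [0.631, -0.09, 0.092]]
wrist 639 u [0.1024 0.1905] v [-0.0066  0.0064] z 0.0671
((0.12769757211208344, -5.229562520980835e-05), (0.013031704351305962, 0.05140179023146629), 89.59278106689453)
wrist stop u [0.1596 0.168 ]
wrist pail [[0.501, -0.214, 0.081], [0.633, -0.084, 0.089]]
t 60.2 pos [0.4821 0.0126 0.1895] yaw -174.9 tilt 0.03 gap 0.501 grip 0.0 F [-0.3  0.2  0.3]
side blue [160 252  23  18 312] [0.706 0.231 0.033]
side red [130 239  18  21 258] [0.801 0.252 0.044]
top blue [207 134  17  14 176] [0.711 0.22  0.038]
top red [204 104  12  14 129] [0.808 0.239 0.051]
```

View pics/final_side.png

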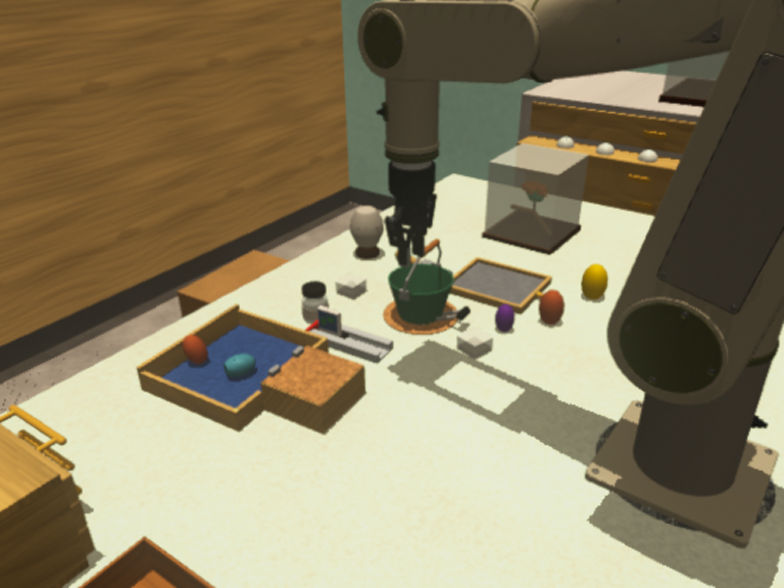

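The final view shows the eggs in the tray at (195,350) and (240,365), the pail upright on its mat at (420,295), and the card home against the red stop at (328,320). The measured positions agree, so I'm handing in.

```bash
python3 -c "
from station import manip
print(manip.close_job())"
```

```text
the job is handed in; nothing more can be done
None
```

I handed the job in at about 60 s: both eggs that were present (blue and the small reddish-brown) are in the tray, the pail stands upright about 2 mm off the mat's centre, and the card holder is home against the red stop; no verdict came back.

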